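# Put the gasket bin back in its row and press the valve knob onto its D-shaft

## Robot

A 7-joint arm with a two-finger parallel gripper is mounted at the origin on the work surface. World frame = base frame: x ahead of the robot, y to its left, z up, the work surface at z = 0. Lengths are in m, angles in rad, forces in N, time in s.
With the tool pointing down it reaches from about 0.35 to 0.9 m from the base axis. Payload 7.2 kg.
Tool frame: the origin (TCP) lies on the front face of the gripper's body, between the roots of the fingers; the fingertips stand 80 mm ahead of it and the grasp point (between the pads) lies 61 mm ahead of it (r.grip_depth is the distance from the TCP to the grasp point, in m); x points along the fingers, y is the direction in which the jaws open and shut, and the axes are right-handed (so a half turn about x gives the same grasp; the last joint's range is limited). The gripper opens to 88 mm and grips with 3 to 60 N. Pads are 20 mm wide; open, the fingers measure 115 mm over their backs; the gripper's body (75 mm by 178 mm) begins 61 mm behind the grasp point.
Start: joints at [1.145, 0.411, -0.013, 1.596, 0.006, 1.134, -0.082], TCP at [0.219, -0.585, 0.303] pointing down, gripper open.
Joint ranges: [-2.95, 2.95], [-0.29, 1.99], [-1.47, 1.44], [0.14, 2.54], [-1.03, 4.17], [0.13, 1.85], [-2.86, 2.86]. Speed limits (rad/s): [2.39, 2.39, 3.01, 3.01, 3.14, 3.14, 3.14].

## Interface

Orientations are given as a unit quaternion [x, y, z, w].
In Python, from cell import r gives the robot as it stands. The module is installed in compiled form; this text tells all that it offers.
- The arm moves only by the tool arm_command, never from a script. Its argument "deltas" is a list of rows, each a list of 3 entries, a list of its own where there are three numbers: the turn, a rotation vector about the tool's x, y, z in units of 120 degrees (1.0 is 120 degrees), then the shift along the tool's x, y, z in units of 100 mm (1.0 is 100 mm), then the opening, from 0 (shut) to 1 (fully open). A call has 1 to 5 rows; each row is the pose to reach, as a shift and turn from the pose commanded when the call began, along the tool's axes at that moment; what a row does not reach only later rows make up. A row lasts 1/8 s, in which the tool goes at most 62.5 mm and 10.7 degrees, less where a joint would pass 70% of its speed; a pose out of reach is approached as far as the arm can. A call with a number of a shift or a turn outside -1 to 1 is refused whole. A call with a gripper value outside its range is refused whole. The fingers move at their own pace and stop on an object; "grip_force" is the grip in N (left out, the last holds). Time passes only in rows, so rows that repeat a pose let the fingers close. It gives the time, the measured TCP pose, the force and the opening at its end, in the units of the state.
- r.read_state(): the state, without advancing time (a new reading comes with each control period).
- r.read_camera(name): name is "side" or "top"; returns (picture, depth): 384x512x3 uint8, blue, green, red; 384x512 float32, m along the optical axis (not along the pixel's ray), 0 where there is no reading.
- r.camera_model(name): a dict with "fovy" (degrees; the focal length in pixels is half the picture's height over the tangent of half this angle, whatever the lens; pixels are square), "cx", "cy" (the principal point, pixels), "xyz" and "orientation" of the camera in the world. Camera axes: x right, y up, looking along -z (the intrinsics and any distortion apply to the point x, -y, -z); pixel columns grow to the right and rows downward; lengths in m; the calibration is good to about 2 mm. A picture is of the moment at which its call begins. camera_model takes no time and is no camera call.
- r.hand_in(): hands the job in, once; it reports no verdict.
The state is a dict: "clock": time; "joint_positions": joint angles; "qd": joint speeds; "joint_torque": joint torques, N m; "tool_pos": TCP position; "tcp_rot": TCP orientation; "wrist_force": force on the tool from outside, world axes, zero at the start; "moment": the same for the moment, N m; "width": finger opening in m.
Only numpy, scipy, OpenCV 4.12 (cv2) and the standard library are available. Lean on these libraries where they do the work, as an engineer would, in place of code of your own. Each camera call takes 0.05 s, during which the arm holds its last target.

## Task

A gasket bin has been left on top of the valve block, right against the valve's shaft. Put it back into the empty place in the row of bins on the low shelf, upright, squared up and in line with its neighbours and without shoving them out of line; then pick up the pointer knob, turn it so that the flat in its bore matches the flat of the D-shaft, push it fully home on the shaft and press it down against the valve's spring. Finish while still holding the knob pressed all the way down: do not let go of it.

Things in the scene. Friction and masses are not known exactly. Their poses are not given: they have to be found in the camera images.
- loose_bin: The bin to put back: loose open-topped cardboard bin of black gaskets, about 0.18 kg, 50 (x) by 58 (y) by 60 mm high, 4 mm walls, filled to 34 mm. Origin under its centre, z up. It starts upright on the valve block's top, 55 mm above the bench, its -y side so near the shaft that the knob cannot go on. Its +x and -x faces are free for fingers. Either way round is right in the row.
- gap: The empty place in the row: a thin blank paper liner, 44 by 52 mm, flat on the shelf board, fixed. Origin at its centre on the board, 40 mm above the bench; x and y as those of the bins in the row, y along the row. A bin centred here has 16 mm of air to each neighbour. Any of the row's four places may be the empty one.
- low_shelf: Grey steel low shelf, fixed: flat board 120 (x) by 312 (y) mm without upstanding edges, its upper face 40 mm above the bench. Origin at bench level under its centre; the row's four places lie at y = -111, -37, +37 and +111 mm.
- bin_a: Bystander in the row: open cardboard bin of the same size and make as loose_bin, 50 (x) by 58 (y) by 60 mm high, loose, about 0.18 kg; origin under its centre, on the shelf board. It stays where it is.
- bin_b: Bystander in the row: open cardboard bin of the same size and make as loose_bin, 50 (x) by 58 (y) by 60 mm high, loose, about 0.18 kg; origin under its centre, on the shelf board. It stays where it is.
- bin_c: Bystander in the row: open cardboard bin of the same size and make as loose_bin, 50 (x) by 58 (y) by 60 mm high, loose, about 0.18 kg; origin under its centre, on the shelf board. It stays where it is.
- knob: Loose black pointer knob, about 0.14 kg, standing on the bench. Origin at its underside's centre, z up. Round skirt 60 mm across, 24 mm high; on it a grip bar 14 mm thick (y), x from -22 to 22 mm, height 23 to 59 mm, pinched across y; pointed nose and white line towards +x. Bore from below: D, 22 mm across, 21 mm deep, flat 6 mm from the axis on the +x (nose) side.
- cap: Bystander, not part of the job: plain round black plastic cap, 58 mm across, 30 mm high, without a grip bar, loose. Origin under its centre.
- valve: Grey valve block, fixed, 150 (x) by 170 (y) mm at its foot, flat top 55 mm above the bench. Origin on the shaft's axis at bench level, z up; the loose bin stands on its top on the +y side of the shaft. Its yaw does not tell the shaft's flat.
- shaft_seat (a point): On the D-shaft's axis, on the 32 mm collar where the knob's underside seats; z up, x towards the shaft's flat. Knob on right: its origin here, its x the same way. Steel shaft 20 mm across, flat 5 mm from the axis, standing 18 mm above here, tip chamfered 2.5 mm. 72 mm above the bench, goes down when pressed. Turns only against stiff friction (0.6 N m); its angle may stay as found.
- plunger (a joint): How far the shaft with its collar is pressed down, in m: 0 = up as found, 0.008 = at its lower stop. Its spring takes 4 N to start moving and 12 N at the stop (1 N per mm); it returns when let go.
There are look-alikes about, which are no part of the job. Leave any blue or yellow look-alike of the knob alone.

How it is judged:
By the outcome, as a careful person would: the job done as asked, in the order asked, and still so for the second after the job is handed in, while the arm keeps its last pose, push and grip.
It also fails if it takes over 54 s, if anything falls off the work surface, if the arm or the gripper's body presses on something with over 40 N, if the wrist force passes 120 N, or if a joint passes its speed limit or range.

## Working session

There is one attempt and no reset: what is moved stays moved. The work goes in short steps, Python scripts to look and compute and a tool call to move; the robot and the scene stay as the last step left them, time stands still between calls to the robot, and variables do not carry over. Pictures are saved under pics/ and viewed, and the job is handed in when it is done.

Besides the shell and the picture viewer there is one more tool, called after ">>>" by a JSON object that holds its "fn" and its "kwargs". arm_command: Moves the arm, as the interface text tells. Its arguments: {"type":"object","properties":{"deltas":{"type":"array","items":{"type":"array"}},"grip_force":{"type":"number"}},"required":["deltas"]}

```bash
mkdir -p pics; python3 - <<'E'
from cell import r
import cv2,numpy as np
s=r.read_state()
for k in s: print(k,s[k])
for n in("top","side"):
    m=r.camera_model(n);print(n,m)
    p,d=r.read_camera(n);cv2.imwrite(f"pics/{n}0.png",p);np.savez(f"{n}0.npz",p=p,d=d)
    print((d>0).mean(),d[d>0].min(),d.max())
E
```

```text
clock 0.0
joint_positions [ 1.14481974  0.41188784 -0.01266416  1.59703674  0.00561376  1.13429857
 -0.0822031 ]
qd [-0.0003303  -0.00078065 -0.00115018 -0.00075844 -0.00086315  0.00098859
 -0.00016948]
joint_torque [-2.35031812e-04 -5.87948155e+01  6.41390271e-01 -2.91076255e+01
 -5.38906537e-02  1.79705734e-02  1.14778240e-04]
tool_pos [ 0.218679   -0.58509383  0.30181974]
tcp_rot [-0.69567341 -0.12635733  0.69597394 -0.12527018]
wrist_force [-0.03111644  0.50423459 -0.30396846]
moment [ 0.00691089  0.03716966 -0.04057438]
width 0.08766757866205496
top {'fovy': 56.129588058412324, 'cx': 259.39318625719227, 'cy': 192.9117864582965, 'xyz': array([ 0.44754197, -0.02996165,  1.23228967]), 'orientation': array([ 0.03711544, -0.04207362, -0.69635266,  0.71550347])}
0.9962005615234375 0.71842533 2.1485898
side {'fovy': 56.13264688811849, 'cx': 257.3647273685828, 'cy': 195.01579047277417, 'xyz': array([0.1009253 , 0.69846595, 0.67434131]), 'orientation': array([-0.1336003 ,  0.44665143,  0.85186184, -0.23871504])}
0.9958750406901041 0.4568852 3.3831031
```

View pics/top0.png

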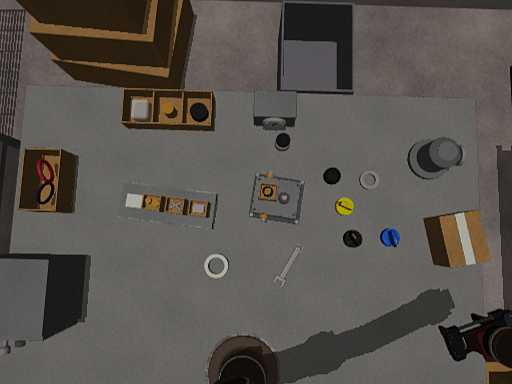

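View pics/side0.png

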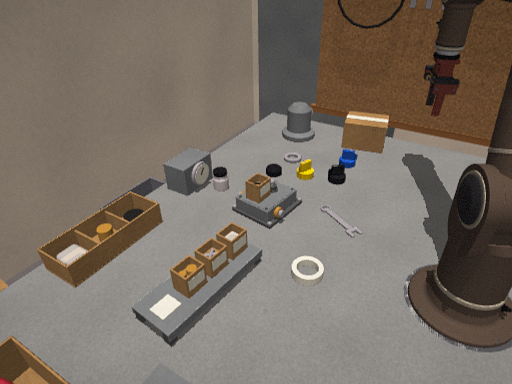

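```bash
cat > h.py <<'E'
import numpy as np,cv2
from scipy.spatial.transform import Rotation as R
from cell import r
def cam(n):
    m=r.camera_model(n); f=192/np.tan(np.radians(m['fovy']/2))
    return m,f,R.from_quat(m['orientation']).as_matrix(),np.array(m['xyz'])
def ray(n,uv):
    m,f,M,c=cam(n); uv=np.atleast_2d(np.asarray(uv,float))
    d=np.c_[(uv[:,0]-m['cx'])/f,-(uv[:,1]-m['cy'])/f,-np.ones(len(uv))]
    return c,d@M.T
def plane(n,uv,z):
    c,d=ray(n,uv); return c+d*((z-c[2])/d[:,2])[:,None]
def depthpts(n,uv,dep):
    c,d=ray(n,uv); return c+d*np.asarray(dep)[:,None]
def proj(n,P):
    m,f,M,c=cam(n); q=(np.atleast_2d(P)-c)@M
    return np.c_[m['cx']+f*q[:,0]/-q[:,2], m['cy']-f*q[:,1]/-q[:,2]]
def crop(p,x0,y0,x1,y1,s,name):
    cv2.imwrite(name,cv2.resize(p[y0:y1,x0:x1],None,fx=s,fy=s,interpolation=cv2.INTER_CUBIC))
E
python3 - <<'E'
from h import *
p=np.load('top0.npz')['p'];q=np.load('side0.npz')['p']
crop(p,240,160,410,260,4,'pics/t1.png');crop(p,110,170,230,240,6,'pics/t2.png');crop(q,225,135,365,225,5,'pics/s1.png')
crop(p,335,225,370,255,16,'pics/t3.png')
E
```

```text
(no output)
```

View pics/t1.png

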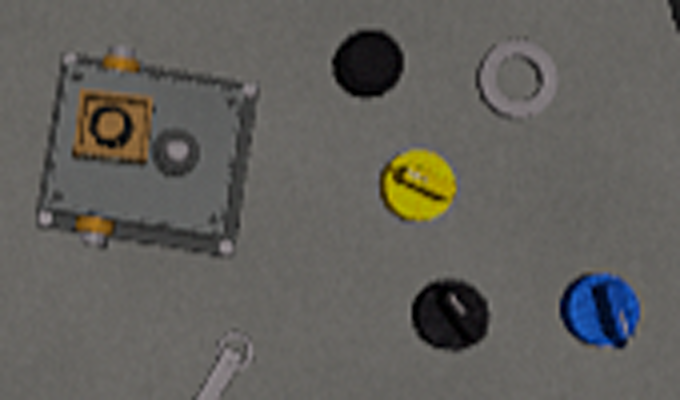

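View pics/t2.png

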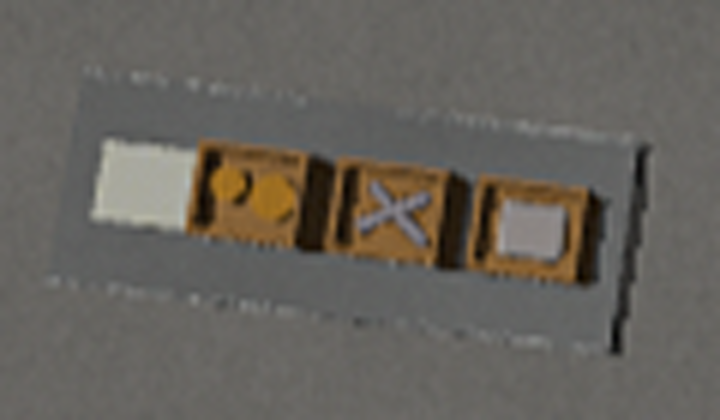

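View pics/s1.png

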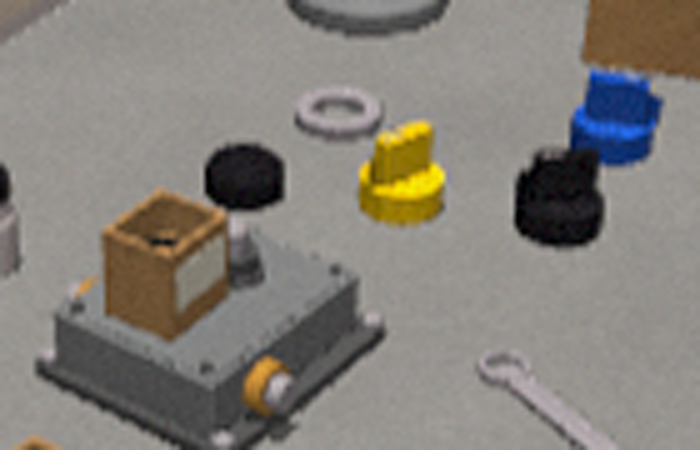

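View pics/t3.png

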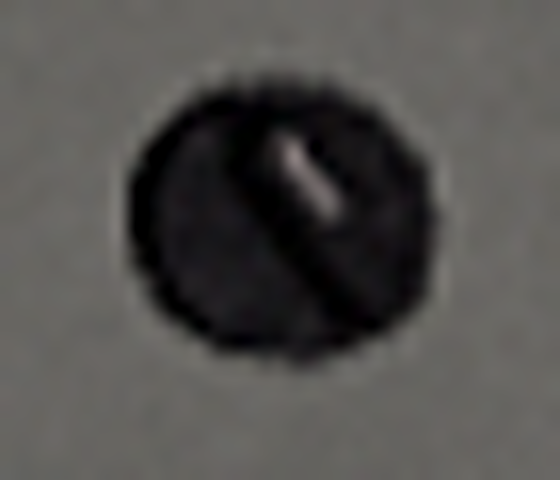

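```bash
cat >> h.py <<'E'
def cloud(n,d):
    v,u=np.mgrid[0:384,0:512]; uv=np.c_[u.ravel(),v.ravel()]
    return depthpts(n,uv,d.ravel()).reshape(384,512,3)
def rects(n,d,zlo,zhi,box,mina=6):
    P=cloud(n,d); m=(d>0)&(P[...,2]>zlo)&(P[...,2]<zhi)&(P[...,0]>box[0])&(P[...,0]<box[1])&(P[...,1]>box[2])&(P[...,1]<box[3])
    k,l=cv2.connectedComponents(m.astype(np.uint8))
    out=[]
    for i in range(1,k):
        Q=P[l==i]
        if len(Q)<mina: continue
        rc=cv2.minAreaRect((Q[:,:2]*1000).astype(np.float32)); out.append((len(Q),np.round(rc[0],1),np.round(rc[1],1),round(rc[2],1),np.round(np.median(Q[:,2])*1000,1)))
    return out
E
python3 - <<'E'
from h import *
for n in('top','side'):
    d=np.load(n+'0.npz')['d'];P=cloud(n,d)
    print(n)
    uvs=[(352,239),(332,176),(268,191),(284,198),(134,200),(152,202),(300,230)] if n=='top' else [(336,178),(273,171),(165,306),(300,200)]
    for u,v in uvs: print((u,v),P[v,u].round(4))
    print('z noise bench', P[...,2][225:235,290:300].std() if n=='top' else 0)
    print('row');[print(x) for x in rects(n,d,.094,.108,(.35,.6,.1,.6))]
    print('loose');[print(x) for x in rects(n,d,.108,.122,(.35,.6,-.2,.1))]
    print('shaft');[print(x) for x in rects(n,d,.084,.096,(.35,.6,-.2,.1))]
    print('knob bars');[print(x) for x in rects(n,d,.045,.066,(.2,.5,-.45,-.13))]
E
```

```text
top
(352, 239) [ 0.4376 -0.3469  0.0342]
(332, 176) [ 0.6478 -0.2814  0.0266]
(268, 191) [ 0.5829 -0.0636  0.0911]
(284, 198) [ 0.5622 -0.1153  0.0885]
(134, 200) [0.5469 0.379  0.0379]
(152, 202) [0.5379 0.3046 0.0874]
(300, 230) [ 0.463  -0.1789 -0.0039]
z noise bench 0.12273968665174365
row
(97, array([539.1, 304.8]), array([59.2, 50. ]), 84.3, np.float64(99.4))
(98, array([531.8, 231.6]), array([58.4, 49.9]), 84.4, np.float64(99.4))
(31, array([524.4, 184.1]), array([49. , 15.9]), 14.6, np.float64(99.5))
(32, array([544.8, 148.6]), array([53.2, 20.3]), 60.1, np.float64(98.6))
(23, array([508.2, 147.2]), array([32.9, 19.8]), 83.6, np.float64(99.4))
(18, array([360.4, 548.8]), array([25.3, 10.5]), 59.5, np.float64(98.6))
loose
(57, array([579.9, -62.4]), array([57.7, 43.9]), 85.3, np.float64(114.1))
shaft
(163, array([581.8, -63.5]), array([35.7, 50.9]), 0.6, np.float64(89.2))
(26, array([ 565.3, -115.3]), array([12.8, 19.5]), 2.9, np.float64(88.8))
knob bars
(67, array([ 441. , -352.5]), array([42.8, 15.5]), 42.3, np.float64(56.7))
side
(336, 178) [ 0.4324 -0.3316  0.0212]
(273, 171) [ 0.6415 -0.2629  0.0216]
(165, 306) [0.546  0.3769 0.0377]
(300, 200) [ 0.4848 -0.161   0.0139]
z noise bench 0
row
(170, array([521.1, 157.8]), array([62.1, 51.9]), 83.2, np.float64(97.7))
(195, array([528. , 231.6]), array([60. , 51.2]), 83.0, np.float64(98.0))
(223, array([535.8, 305.4]), array([59.5, 52.3]), 83.5, np.float64(98.2))
loose
(92, array([576.6, -61.2]), array([60.4, 47.5]), 88.6, np.float64(112.3))
shaft
(36, array([589.1, -78.4]), array([21.4, 27.6]), 1.5, np.float64(91.5))
(93, array([564.3, -71.5]), array([97.4, 40.1]), 70.2, np.float64(89.2))
knob bars
(63, array([ 437.6, -352.3]), array([43.6, 17.2]), 33.9, np.float64(54.3))
(10, array([ 498.4, -147.3]), array([ 2.3, 20.7]), 2.5, np.float64(49.4))
```

```bash
python3 - <<'E'
from h import *
for n in('top','side'):
    fr=[r.read_camera(n) for _ in range(4)]
    print(n,'frame noise',np.mean(np.std([f[0].astype(float) for f in fr],0)), np.median(np.std([f[1] for f in fr],0)))
    d=np.median([f[1] for f in fr],0); np.savez(n+'1.npz',d=d,p=np.mean([f[0].astype(float) for f in fr],0))
    P=cloud(n,d)
    for lo in(.10,.105,.11):
        print('loose',lo);[print(x) for x in rects(n,d,lo,.125,(.5,.65,-.098,-.02))]
    for lo in(.085,.09): print('row',lo);[print(x) for x in rects(n,d,lo,.125,(.45,.65,.1,.45),50)]
    # gap liner: bright
    p=np.mean([f[0].astype(float) for f in fr],0)
    m=(p.min(2)>110)&(P[...,2]>.03)&(P[...,2]<.05)&(P[...,1]>.34)&(P[...,1]<.43)
    uv=np.argwhere(m)[:,::-1]; Q=plane(n,uv,.04); print('liner',len(Q),cv2.minAreaRect((Q[:,:2]*1000).astype(np.float32)),Q.mean(0))
print(R.from_quat(r.read_state()['tcp_rot']).as_matrix().round(4))
E
```

```text
top frame noise 0.904986044040197 0.0021341122
loose 0.1
(101, array([582.7, -62.6]), array([57.7, 50.3]), 85.2, np.float64(113.7))
loose 0.105
(95, array([582.7, -62.6]), array([57.8, 50.1]), 85.4, np.float64(113.8))
loose 0.11
(86, array([582.7, -62.6]), array([57.8, 50.1]), 85.4, np.float64(113.9))
row 0.085
(199, array([539. , 304.9]), array([58.2, 50. ]), 84.6, np.float64(94.2))
(123, array([531.7, 231.7]), array([58.7, 50.6]), 84.8, np.float64(99.0))
(110, array([524.3, 157.9]), array([58.1, 50. ]), 84.6, np.float64(99.1))
(58, array([524.5, 158. ]), array([28.7, 32. ]), 1.3, np.float64(85.9))
row 0.09
(111, array([539.1, 304.8]), array([58.1, 50. ]), 84.2, np.float64(99.3))
(104, array([531.9, 231.6]), array([58.8, 50. ]), 84.6, np.float64(99.3))
(97, array([524.4, 158. ]), array([58. , 49.9]), 84.3, np.float64(99.3))
liner 506 ((688.953369140625, 377.5970458984375), (79.9278793334961, 405.1777648925781), 87.14200592041016) [0.70897502 0.38142758 0.04      ]
side frame noise 1.7812594434843243 0.0018392354
loose 0.1
(212, array([579.2, -62.2]), array([59.5, 51.1]), 84.7, np.fl
[... 204 characters left out ...]
ray([520.5, 157.8]), array([59.4, 51.6]), 84.4, np.float64(94.4))
(354, array([528. , 231.7]), array([59.1, 51.5]), 84.2, np.float64(94.9))
(510, array([535.8, 305. ]), array([59.1, 51.6]), 83.9, np.float64(92.6))
row 0.09
(236, array([520.9, 157.8]), array([59.4, 50.8]), 84.4, np.float64(97.1))
(267, array([528.3, 231.8]), array([59. , 51.2]), 83.7, np.float64(97.3))
(310, array([535.8, 305.2]), array([59.2, 51.2]), 84.5, np.float64(97.2))
liner 2102 ((687.3981323242188, 376.1680603027344), (88.19563293457031, 412.28289794921875), 87.68132019042969) [0.59409918 0.38329088 0.04      ]
[[-0.000e+00  3.502e-01 -9.367e-01]
 [ 1.000e-04 -9.367e-01 -3.502e-01]
 [-1.000e+00 -1.000e-04 -0.000e+00]]
```

Candidates:
- Knob: black with white line at top (352,239). Look-alikes are yellow (344,206), blue (390,238), the plain cap (332,176) and the black-topped jar (283,141).
- Loose bin: (268,191). The gap is the liner at (134,200), left of the three bins.

The close crop shows a grip bar and white line on the black knob, so it is the right one.

```bash
cat >> h.py <<'E'
def go(pos,yaw):
    """tool-frame deltas to put TCP at pos, tool x down, tool y at world yaw deg (mod 180 chosen nearest)"""
    s=r.read_state(); M=R.from_quat(s['tcp_rot']).as_matrix()
    best=None
    for k in(0,180):
        a=np.radians(yaw+k); y=np.array([np.cos(a),np.sin(a),0]); x=np.array([0,0,-1.]); T=np.c_[x,y,np.cross(x,y)]
        v=R.from_matrix(M.T@T).as_rotvec()
        if best is None or np.linalg.norm(v)<np.linalg.norm(best): best=v
    d=M.T@(np.array(pos)-s['tool_pos'])
    print('t',round(s['clock'],2),'pos',s['tool_pos'].round(4),'yaw',round(np.degrees(np.arctan2(M[1,1],M[0,1])),2),'j7',s['joint_positions'][6].round(2),'F',s['wrist_force'].round(1),'w',round(s['width'],4))
    print('turn',(np.degrees(best)/120).round(4),'shift',(d*10).round(3))
E
```

>>> {"fn": "arm_command", "kwargs": {"deltas": [[[-0.08,0,0],[0,-0.35,-0.5],1],[[-0.17,0,0],[0,-0.69,-1],1],[[-0.26,0,0],[0,-0.69,-1],1],[[-0.35,0,0],[0,-0.69,-1],1],[[-0.44,0,0],[0,-0.69,-1],1]], "grip_force": 15}}

```text
clock: 1.12
tool_pos: [0.2885, -0.4856, 0.3029]
tcp_rot: [-0.567, -0.423, 0.567, -0.423]
wrist_force: [-0.7, -0.5, -0.2]
width: 0.0883
```

```bash
python3 -c "
from h import *
go((.581,-.0624,.22),-5)"
```

```text
t 1.12 pos [ 0.2885 -0.4856  0.3029] yaw -16.55 j7 0.59 F [-0.7 -0.5 -0.2] w 0.0883
turn [-0.0963  0.0002 -0.0001] shift [ 0.827  1.598 -4.89 ]
```

>>> {"fn": "arm_command", "kwargs": {"deltas": [[[-0.05,0,0],[0.1,0.16,-0.5],1],[[-0.096,0,0],[0.2,0.33,-1],1]]}}

```text
clock: 1.38
tool_pos: [0.3493, -0.3991, 0.2826]
tcp_rot: [0.523, 0.476, -0.523, 0.476]
wrist_force: [-0.1, -0.2, -0.3]
width: 0.0875
```

>>> {"fn": "arm_command", "kwargs": {"deltas": [[[0,0,0],[0,0.2,-0.5],1],[[0,0,0],[0,0.4,-1],1]]}}

```text
clock: 1.62
tool_pos: [0.3989, -0.3025, 0.2827]
tcp_rot: [0.523, 0.476, -0.523, 0.476]
wrist_force: [0.7, 0.9, 0.3]
width: 0.0877
```

>>> {"fn": "arm_command", "kwargs": {"deltas": [[[0,0,0],[0,0.25,-0.5],1],[[0,0,0],[0,0.5,-1],1]]}}

```text
clock: 1.88
tool_pos: [0.4582, -0.2077, 0.283]
tcp_rot: [0.523, 0.475, -0.523, 0.476]
wrist_force: [-0.1, -0.4, -0.7]
width: 0.0877
```

>>> {"fn": "arm_command", "kwargs": {"deltas": [[[0,0,0],[0,0.25,-0.5],1],[[0,0,0],[0,0.5,-1],1]]}}

```text
clock: 2.12
tool_pos: [0.5175, -0.1128, 0.283]
tcp_rot: [0.523, 0.475, -0.523, 0.476]
wrist_force: [0.3, -0.7, 0.4]
width: 0.088
```

```bash
python3 -c "
from h import *
go((.581,-.0624,.22),-5)"
```

```text
t 2.12 pos [ 0.5175 -0.1128  0.283 ] yaw -5.44 j7 -0.13 F [ 0.3 -0.7  0.4] w 0.088
turn [-0.0036  0.0002 -0.0004] shift [ 0.63   0.584 -0.563]
```

>>> {"fn": "arm_command", "kwargs": {"deltas": [[[-0.003,0,0],[0.3,0.3,-0.28],1],[[-0.003,0,0],[0.6,0.58,-0.56],1],[[-0.003,0,0],[0.6,0.58,-0.56],1]]}}

```text
clock: 2.5
tool_pos: [0.58, -0.0611, 0.2201]
tcp_rot: [-0.52, -0.48, 0.521, -0.477]
wrist_force: [-0.8, -0.0, -0.0]
width: 0.0878
```

```bash
python3 -c "
from h import *
go((.581,-.0624,.151),-5)
p,d=r.read_camera('side');crop(p,200,100,340,240,5,'pics/s2.png')
P=cloud('side',d);m=(P[...,2]>.145)&(P[...,2]<.17)&(abs(P[...,0]-.58)<.1)&(abs(P[...,1]+.06)<.05)&(d>0)
"
```

```text
t 2.5 pos [ 0.58   -0.0611  0.2201] yaw -4.81 j7 -0.28 F [-0.8 -0.  -0. ] w 0.0878
turn [ 0.0016 -0.001   0.0017] shift [0.691 0.013 0.014]
```

View pics/s2.png

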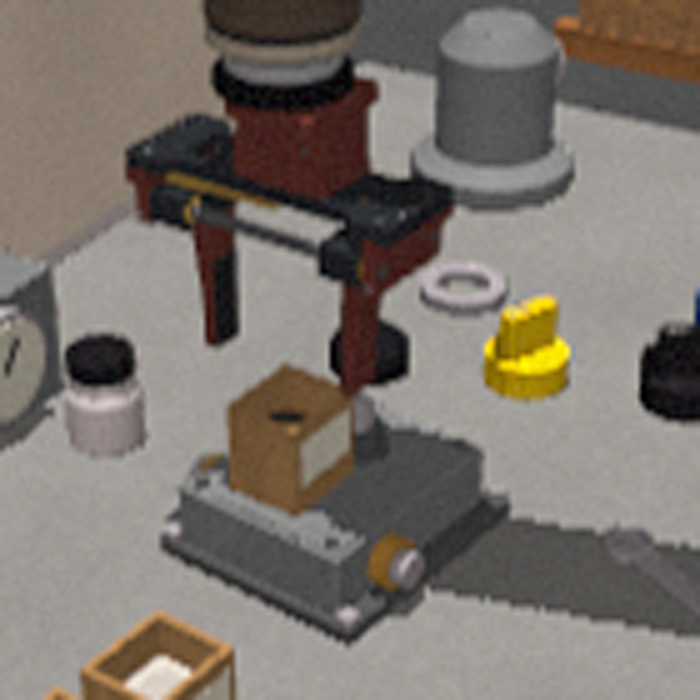

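The gripper hovers over the loose bin with a finger on each side (bin at about crop pixel (290,440)). Now descend in stages.

>>> {"fn": "arm_command", "kwargs": {"deltas": [[[0.001,0,0.001],[0.35,0.01,0.01],1],[[0.001,0,0.001],[0.69,0.01,0.01],1],[[0.001,0,0.001],[0.69,0.01,0.01],1]]}}

```text
clock: 2.92
tool_pos: [0.579, -0.0666, 0.1528]
tcp_rot: [-0.522, -0.477, 0.523, -0.476]
wrist_force: [-0.7, -0.3, 1.0]
width: 0.0878
```

```bash
python3 -c "
from h import *
go((.581,-.0624,.151),-5)
p,d=r.read_camera('side');crop(p,200,100,340,240,5,'pics/s3.png')
[print(x) for x in rects('side',d,.1,.125,(.5,.65,-.098,-.02))]
"
```

```text
t 2.92 pos [ 0.579  -0.0666  0.1528] yaw -5.26 j7 -0.32 F [-0.7 -0.3  1. ] w 0.0878
turn [-0.0022  0.0005  0.0006] shift [ 0.017  0.016 -0.043]
(313, array([576.2, -60.1]), array([ 62.2, 111.4]), 77.5, np.float64(109.7))
```

View pics/s3.png

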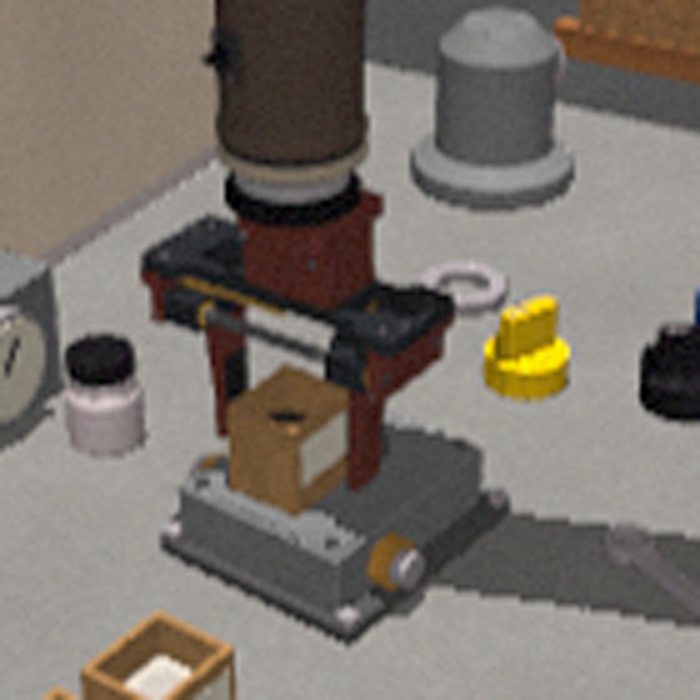

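>>> {"fn": "arm_command", "kwargs": {"deltas": [[[0,0,0],[0,0,0],1]]}}

```text
clock: 3.1
tool_pos: [0.5814, -0.0656, 0.1558]
tcp_rot: [0.523, 0.475, -0.521, 0.478]
wrist_force: [0.2, 0.0, 0.2]
width: 0.0878
```

```bash
python3 -c "
from h import *
go((.581,-.0624,.151),-5)
r.read_camera('top')
go((.581,-.0624,.151),-5)
"
```

```text
t 3.1 pos [ 0.5814 -0.0656  0.1558] yaw -5.22 j7 -0.32 F [0.2 0.  0.2] w 0.0878
turn [-0.0018  0.0002 -0.0024] shift [ 0.047 -0.007 -0.032]
t 3.15 pos [ 0.5814 -0.0655  0.1557] yaw -5.21 j7 -0.32 F [-0.5 -0.4  0. ] w 0.0874
turn [-0.0017  0.0002 -0.0024] shift [ 0.047 -0.007 -0.031]
```

>>> {"fn": "arm_command", "kwargs": {"deltas": [[[-0.002,0,-0.002],[0.047,0,-0.032],1],[[-0.002,0,-0.002],[0.047,0,-0.032],1]]}}

```text
clock: 3.4
tool_pos: [0.581, -0.0615, 0.1491]
tcp_rot: [-0.52, -0.479, 0.521, -0.478]
wrist_force: [-0.6, 0.2, -0.1]
width: 0.0879
```

```bash
python3 -c "
from h import *
go((.581,-.0624,.151),-5)
"
```

```text
t 3.4 pos [ 0.581  -0.0615  0.1491] yaw -4.89 j7 -0.33 F [-0.6  0.2 -0.1] w 0.0879
turn [ 0.0009 -0.0001  0.0009] shift [-0.019  0.001  0.009]
```

>>> {"fn": "arm_command", "kwargs": {"deltas": [[[0,0,0],[0,0,0],0.7],[[0,0,0],[0,0,0],0.4],[[0,0,0],[0,0,0],0.4],[[0,0,0],[0,0,0],0.4]], "grip_force": 15}}

```text
clock: 3.9
tool_pos: [0.5809, -0.0619, 0.1489]
tcp_rot: [-0.52, -0.479, 0.522, -0.478]
wrist_force: [-0.4, 0.3, 0.2]
width: 0.0513
```

```bash
python3 -c "
from h import *
go((.581,-.0624,.151),-5)
d=np.median([r.read_camera('side')[1] for _ in range(3)],0)
[print(x) for x in rects('side',d,.1,.125,(.5,.65,-.098,-.02))]
"
```

```text
t 3.9 pos [ 0.5809 -0.0619  0.1489] yaw -4.93 j7 -0.33 F [-0.4  0.3  0.2] w 0.0513
turn [0.0006 0.     0.001 ] shift [-0.021  0.001  0.005]
(219, array([578.6, -60.4]), array([59.6, 74.8]), 80.1, np.float64(110.8))
```

>>> {"fn": "arm_command", "kwargs": {"deltas": [[[0,0,0],[0,0,0],0.4],[[0,0,0],[-0.2,0,0],0.4],[[0,0,0],[-0.6,0,0],0.4],[[0,0,0],[-0.9,0,0],0.4],[[0,0,0],[-0.9,0,0],0.4]]}}

```text
clock: 4.68
tool_pos: [0.5821, -0.0618, 0.2409]
tcp_rot: [0.521, 0.477, -0.521, 0.479]
wrist_force: [0.5, -0.4, -1.8]
width: 0.0501
```

```bash
python3 -c "
from h import *
go((.5448,.379,.2389),-5.7)
p,d=r.read_camera('side');crop(p,200,60,340,200,5,'pics/s4.png')
"
```

```text
t 4.67 pos [ 0.5821 -0.0618  0.2409] yaw -4.94 j7 -0.27 F [ 0.5 -0.4 -1.8] w 0.0501
turn [ 0.0063  0.0001 -0.0009] shift [ 0.018 -0.751 -4.36 ]
```

View pics/s4.png

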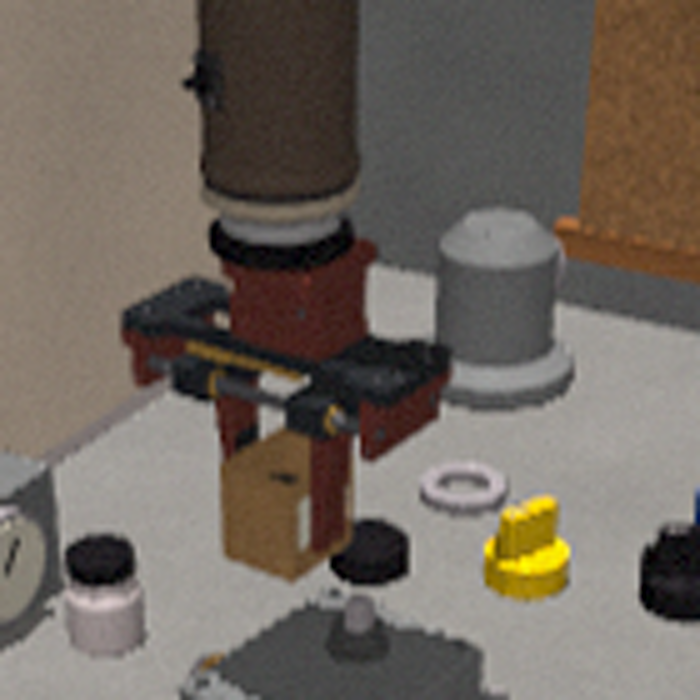

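The bin is lifted and upright in the jaws. Moving to the gap.

>>> {"fn": "arm_command", "kwargs": {"deltas": [[[0.003,0,0],[0,-0.05,-0.3],0.4],[[0.006,0,0],[0,-0.11,-0.65],0.4],[[0.006,0,0],[0,-0.17,-1],0.4]]}}

```text
clock: 5.1
tool_pos: [0.5717, 0.0399, 0.2369]
tcp_rot: [-0.523, -0.476, 0.525, -0.473]
wrist_force: [0.5, -0.2, -1.6]
width: 0.0499
```

>>> {"fn": "arm_command", "kwargs": {"deltas": [[[0,0,0],[0,-0.08,-0.5],0.4],[[0,0,0],[0,-0.16,-1],0.4]]}}

```text
clock: 5.35
tool_pos: [0.5658, 0.1411, 0.237]
tcp_rot: [-0.523, -0.476, 0.526, -0.474]
wrist_force: [1.1, 0.1, -1.8]
width: 0.0503
```

>>> {"fn": "arm_command", "kwargs": {"deltas": [[[0,0,0],[0,-0.08,-0.5],0.4],[[0,0,0],[0,-0.16,-1],0.4]]}}

```text
clock: 5.6
tool_pos: [0.5597, 0.2424, 0.2369]
tcp_rot: [-0.523, -0.476, 0.526, -0.474]
wrist_force: [0.2, -0.3, -1.7]
width: 0.0502
```

>>> {"fn": "arm_command", "kwargs": {"deltas": [[[0,0,0],[0,-0.07,-0.4],0.4],[[0,0,0],[0,-0.14,-0.8],0.4]]}}

```text
clock: 5.85
tool_pos: [0.5536, 0.3233, 0.2367]
tcp_rot: [-0.522, -0.476, 0.526, -0.474]
wrist_force: [0.4, -0.8, -1.3]
width: 0.0495
```

>>> {"fn": "arm_command", "kwargs": {"deltas": [[[0,0,0],[0,-0.06,-0.3],0.4],[[0,0,0],[0,-0.08,-0.5],0.4],[[0,0,0],[0,-0.08,-0.5],0.4]]}}

```text
clock: 6.22
tool_pos: [0.5507, 0.3739, 0.2377]
tcp_rot: [-0.522, -0.476, 0.525, -0.474]
wrist_force: [0.1, -1.0, -2.8]
width: 0.0501
```

```bash
python3 -c "
from h import *
go((.5448,.379,.2389),-5.7)
p,d=r.read_camera('side');cv2.imwrite('pics/s5.png',p)
"
```

```text
t 6.22 pos [0.5507 0.3739 0.2377] yaw -5.53 j7 -1.01 F [ 0.1 -1.  -2.8] w 0.0501
turn [0.0015 0.0003 0.0018] shift [-0.012 -0.064 -0.045]
```

View pics/s5.png

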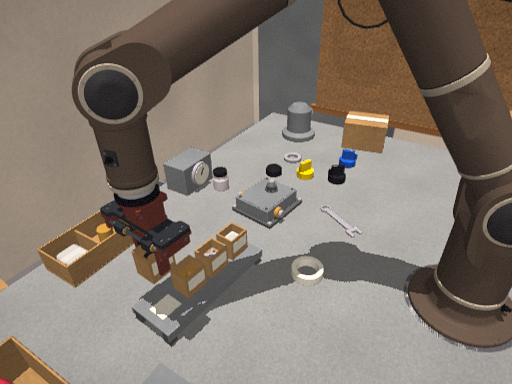

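>>> {"fn": "arm_command", "kwargs": {"deltas": [[[0.0015,0,0.0015],[0,-0.06,-0.045],0.4],[[0.0015,0,0.0015],[0,-0.064,-0.045],0.4],[[0.0015,0,0.0015],[0.3,-0.064,-0.045],0.4],[[0.0015,0,0.0015],[0.6,-0.064,-0.045],0.4],[[0.0015,0,0.0015],[0.6,-0.064,-0.045],0.4]]}}

```text
clock: 6.9
tool_pos: [0.5448, 0.3764, 0.1771]
tcp_rot: [-0.524, -0.473, 0.526, -0.474]
wrist_force: [-0.2, -0.2, -1.5]
width: 0.05
```

>>> {"fn": "arm_command", "kwargs": {"deltas": [[[0,0,0],[0,0,0],0.4]]}}

```text
clock: 7.02
tool_pos: [0.546, 0.3782, 0.1804]
tcp_rot: [0.526, 0.474, -0.524, 0.474]
wrist_force: [0.9, 0.4, -1.6]
width: 0.0497
```

```bash
python3 -c "
from h import *
go((.5448,.379,.1455),-5.7)
for n in('side','top'):
    fr=[r.read_camera(n) for _ in range(3)]
    d=np.median([f[1] for f in fr],0)
    for lo,hi in((.095,.135),(.115,.14)):
        [print(n,x) for x in rects(n,d,lo,hi,(.48,.62,.12,.41),20)]
    if n=='side': crop(fr[0][0],80,180,260,340,4,'pics/s6.png')
go((.5448,.379,.1455),-5.7)
"
```

```text
t 7.03 pos [0.546  0.3782 0.1804] yaw -5.85 j7 -1.06 F [ 0.9  0.4 -1.6] w 0.0497
turn [-0.0013 -0.0005 -0.001 ] shift [ 0.349 -0.013 -0.007]
side (149, array([521.5, 157.9]), array([59.5, 51.5]), 84.0, np.float64(98.3))
side (173, array([528.1, 231.6]), array([59.8, 51.7]), 83.2, np.float64(98.3))
side (95, array([523.8, 306.2]), array([58.9, 26.7]), 86.0, np.float64(98.6))
side (62, array([556.4, 386.2]), array([25.1, 21.4]), 14.9, np.float64(123.6))
side (415, array([532.2, 391.1]), array([75.9, 38.5]), 43.1, np.float64(113.7))
side (71, array([556.1, 384.1]), array([27.1, 20.9]), 4.1, np.float64(124.5))
side (232, array([535.6, 399.8]), array([68.9, 26.8]), 27.4, np.float64(126.5))
top (24, array([549.6, 388.3]), array([ 7.4, 40.9]), 84.9, np.float64(121.8))
top (71, array([547.8, 369.5]), array([17.9, 40.8]), 85.2, np.float64(121.9))
top (82, array([538.2, 352.5]), array([19.6, 60.4]), 62.1, np.float64(116.4))
top (95, array([539. , 305.1]), array([58.4, 49.8]), 84.7, np.float64(99.4))
top (95, array([531.8, 231.4]), array([58.5, 50. ]), 84.5, np.float64(99.7))
top (90, array([524.3, 157.8]), array([57.9, 49.9]), 84.2, np.float64(99.4))
top (24, array([549.6, 388.3]), array([ 7.4, 40.9]), 84.9, np.float64(121.8))
top (71, array([547.8, 369.5]), array([17.9, 40.8]), 85.2, np.float64(121.9))
top (50, array([543.8, 349.1]), array([ 9. , 50.2]), 74.7, np.float64(128.9))
t 7.33 pos [0.5457 0.3782 0.18  ] yaw -5.83 j7 -1.06 F [ 0.4  0.3 -2.6] w 0.0498
turn [-0.0011 -0.0003 -0.001 ] shift [ 0.345 -0.011 -0.007]
```

View pics/s6.png

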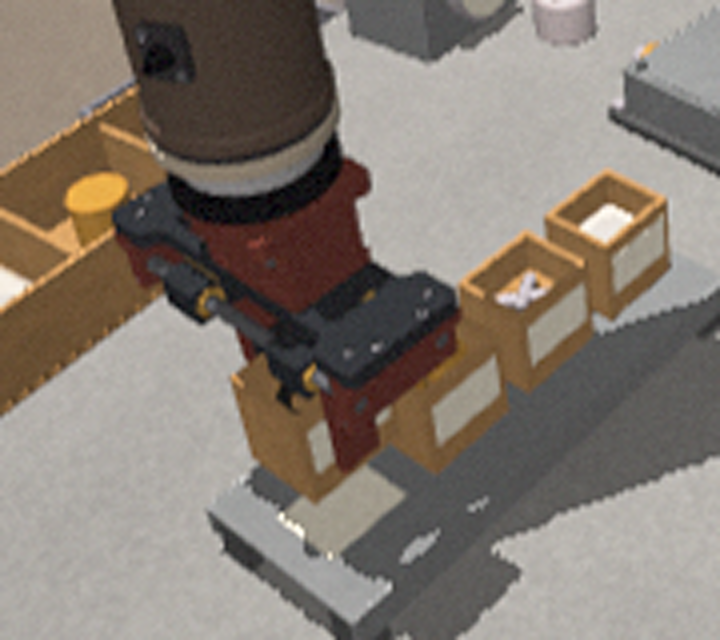

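>>> {"fn": "arm_command", "kwargs": {"deltas": [[[-0.001,0,-0.001],[0.12,-0.011,-0.007],0.4],[[-0.001,0,-0.001],[0.24,-0.011,-0.007],0.4],[[-0.001,0,-0.001],[0.36,-0.011,-0.007],0.4],[[-0.001,0,-0.001],[0.36,-0.011,-0.007],0.4]]}}

```text
clock: 7.82
tool_pos: [0.5438, 0.3783, 0.1412]
tcp_rot: [-0.523, -0.475, 0.525, -0.474]
wrist_force: [-1.0, -0.8, -2.0]
width: 0.05
```

```bash
python3 -c "
from h import *
go((.5448,.379,.134),-5.7)"
```

```text
t 7.83 pos [0.5438 0.3783 0.1412] yaw -5.7 j7 -1.08 F [-1.  -0.8 -2. ] w 0.05
turn [0.     0.0009 0.0015] shift [ 0.072  0.009 -0.008]
```

>>> {"fn": "arm_command", "kwargs": {"deltas": [[[0,0,0],[0.02,0.009,-0.008],0.4],[[0,0,0],[0.04,0.009,-0.008],0.4],[[0,0,0],[0.055,0.009,-0.008],0.4],[[0,0,0],[0.055,0.009,-0.008],0.4]]}}

```text
clock: 8.32
tool_pos: [0.5455, 0.3795, 0.1376]
tcp_rot: [-0.524, -0.475, 0.525, -0.474]
wrist_force: [-0.4, 0.3, -1.8]
width: 0.0504
```

```bash
python3 -c "
from h import *
go((.5448,.379,.134),-5.7)
p,d=r.read_camera('side');crop(p,80,180,260,340,4,'pics/s7.png')"
```

```text
t 8.32 pos [0.5455 0.3795 0.1376] yaw -5.71 j7 -1.08 F [-0.4  0.3 -1.8] w 0.0504
turn [-0.0001  0.      0.0005] shift [ 0.036 -0.006  0.006]
```

View pics/s7.png

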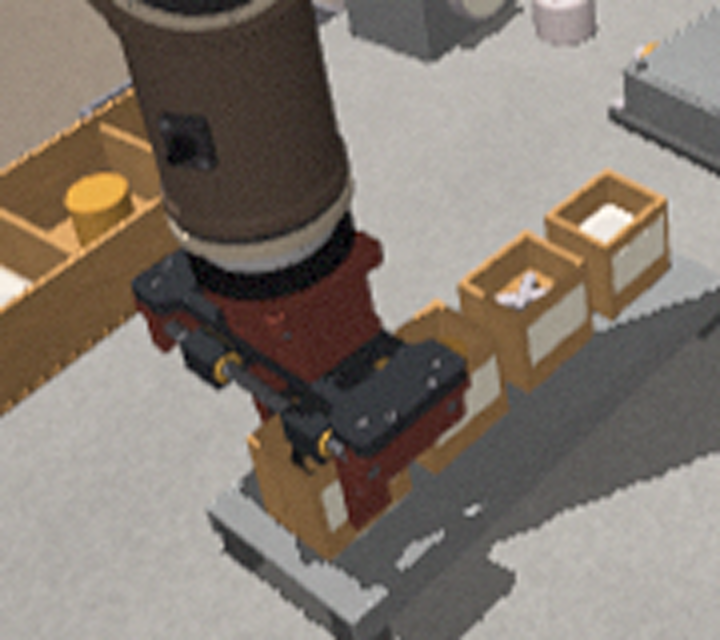

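>>> {"fn": "arm_command", "kwargs": {"deltas": [[[0,0,0],[0.015,-0.006,0.006],0.4],[[0,0,0],[0.025,-0.006,0.006],0.4],[[0,0,0],[0.025,-0.006,0.006],0.4]]}}

```text
clock: 8.75
tool_pos: [0.5447, 0.379, 0.135]
tcp_rot: [-0.524, -0.475, 0.525, -0.474]
wrist_force: [0.0, -0.3, -2.2]
width: 0.0505
```

>>> {"fn": "arm_command", "kwargs": {"deltas": [[[0,0,0],[0.01,0,0],0.4],[[0,0,0],[0.01,0,0],0.4]]}}

```text
clock: 9.0
tool_pos: [0.5448, 0.379, 0.134]
tcp_rot: [-0.524, -0.475, 0.525, -0.474]
wrist_force: [-0.1, -1.0, -1.7]
width: 0.0499
```

>>> {"fn": "arm_command", "kwargs": {"deltas": [[[0,0,0],[0.01,0,0],0.4],[[0,0,0],[0.01,0,0],0.4]]}}

```text
clock: 9.25
tool_pos: [0.5448, 0.379, 0.1339]
tcp_rot: [-0.524, -0.475, 0.524, -0.474]
wrist_force: [-1.5, -2.9, 4.9]
width: 0.05
```

>>> {"fn": "arm_command", "kwargs": {"deltas": [[[0,0,0],[0.01,0,0],0.4],[[0,0,0],[0.01,0,0],0.4]]}}

```text
clock: 9.5
tool_pos: [0.5448, 0.379, 0.1339]
tcp_rot: [-0.524, -0.474, 0.524, -0.474]
wrist_force: [-4.4, -3.6, 11.0]
width: 0.0499
```

Seated on the board. Relieve the pressure by 1.5 mm, then open.

>>> {"fn": "arm_command", "kwargs": {"deltas": [[[0,0,0],[-0.015,0,0],0.5],[[0,0,0],[-0.015,0,0],0.62],[[0,0,0],[-0.015,0,0],0.8],[[0,0,0],[-0.015,0,0],0.95],[[0,0,0],[-0.015,0,0],0.95]], "grip_force": 5}}

```text
clock: 10.12
tool_pos: [0.5448, 0.379, 0.1335]
tcp_rot: [-0.524, -0.475, 0.525, -0.474]
wrist_force: [-0.9, -0.1, 0.5]
width: 0.0806
```

```bash
python3 -c "
from h import *
go((.5448,.379,.25),-5.7)"
```

```text
t 10.12 pos [0.5448 0.379  0.1335] yaw -5.71 j7 -1.08 F [-0.9 -0.1  0.5] w 0.0806
turn [-0.0001  0.      0.0005] shift [-1.165e+00 -1.000e-03  0.000e+00]
```

>>> {"fn": "arm_command", "kwargs": {"deltas": [[[0,0,0],[-0.1,0,0],1],[[0,0,0],[-0.55,0,0],1],[[0,0,0],[-1,0,0],1]]}}

```text
clock: 10.5
tool_pos: [0.5447, 0.379, 0.2351]
tcp_rot: [-0.524, -0.475, 0.525, -0.474]
wrist_force: [1.2, 0.1, 0.2]
width: 0.0879
```

>>> {"fn": "arm_command", "kwargs": {"deltas": [[[0,0,0],[-0.5,0,0.3],1],[[0,0,0],[-0.6,0,0.9],1],[[0,0,0],[-0.6,0,1],1]]}}

```text
clock: 10.88
tool_pos: [0.5361, 0.2755, 0.2957]
tcp_rot: [0.526, 0.472, -0.525, 0.474]
wrist_force: [-0.7, 0.7, -0.1]
width: 0.0878
```

>>> {"fn": "arm_command", "kwargs": {"deltas": [[[0,0,0],[0,0.5,0.5],1],[[0,0,0],[0,0,1],1]]}}

```text
clock: 11.12
tool_pos: [0.5347, 0.1838, 0.2916]
tcp_rot: [-0.525, -0.474, 0.526, -0.472]
wrist_force: [-0.8, -0.7, 0.9]
width: 0.0879
```

```bash
python3 -c "
from h import *
go((.5448,.379,.25),-5.7)
for n in('side','top'):
    fr=[r.read_camera(n) for _ in range(4)]
    d=np.median([f[1] for f in fr],0);np.savez(n+'2.npz',d=d,p=np.mean([f[0].astype(float) for f in fr],0))
    cv2.imwrite('pics/%s8.png'%n,fr[0][0])
    [print(n,x) for x in rects(n,d,.088,.115,(.45,.65,.1,.45),40)]
"
```

```text
t 11.12 pos [0.5347 0.1838 0.2916] yaw -5.96 j7 -0.71 F [-0.8 -0.7  0.9] w 0.0879
turn [-0.0022 -0.0005  0.0012] shift [ 0.418 -0.101 -1.951]
side (271, array([521.1, 158. ]), array([60.1, 51. ]), 85.3, np.float64(96.0))
side (306, array([528.4, 231.8]), array([59. , 51.1]), 84.3, np.float64(96.1))
side (354, array([535.7, 305.1]), array([58.7, 50.9]), 84.3, np.float64(96.2))
side (395, array([543.5, 378.3]), array([58.3, 51.5]), 84.7, np.float64(96.9))
top (101, array([524.4, 158.1]), array([58.4, 49.9]), 84.4, np.float64(99.2))
```

View pics/side8.png

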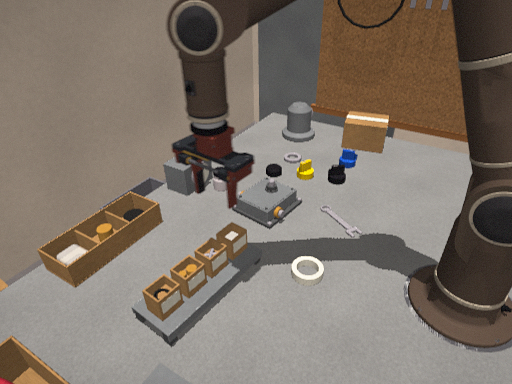

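View pics/top8.png

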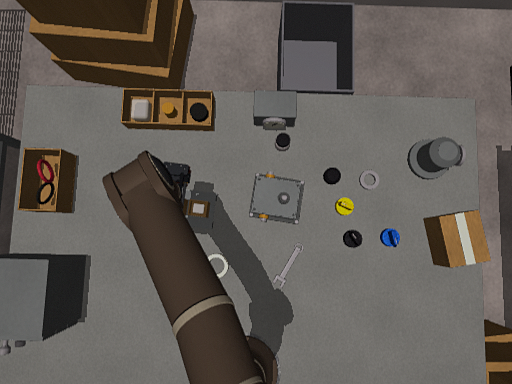

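The bin sits in line, within about 0.5 mm and 0.5°. Next, measure the shaft and the knob.

```bash
python3 - <<'E'
from h import *
for n in('top','side'):
    fr=[r.read_camera(n) for _ in range(10)]
    d=np.median([np.where(f[1]>0,f[1],np.nan) for f in fr],0); dm=np.mean([f[1] for f in fr],0)
    p=np.mean([f[0].astype(float) for f in fr],0); np.savez(n+'3.npz',d=d,dm=dm,p=p)
    P=cloud(n,np.nan_to_num(d))
    box=(abs(P[...,0]-.565)<.03)&(abs(P[...,1]+.115)<.03)
    for lo,hi in((.083,.1),(.064,.079)):
        m=box&(P[...,2]>lo)&(P[...,2]<hi); Q=P[m]
        print(n,lo,len(Q),Q.mean(0).round(4),(Q.min(0)*1000).round(1),(Q.max(0)*1000).round(1))
    v,u=np.where(box); u0,u1,v0,v1=u.min()-1,u.max()+2,v.min()-1,v.max()+2
    crop(p.clip(0,255).astype(np.uint8),u0,v0,u1,v1,20,f'pics/{n}_shaft.png')
    print(u0,u1,v0,v1); print((P[v0:v1,u0:u1,2]*1000).astype(int))
    [print('knob',x) for x in rects(n,np.nan_to_num(d),.045,.066,(.38,.5,-.41,-.29))]
    [print('skirt',x) for x in rects(n,np.nan_to_num(d),.017,.03,(.38,.5,-.41,-.29))]
E
```

```text
top 0.083 27 [ 0.5661 -0.1152  0.0885] [ 558.9 -124.9   86.1] [ 572.  -105.7   90.9]
top 0.064 49 [ 0.5665 -0.1147  0.071 ] [ 551.4 -129.5   64.9] [ 580.4 -100.1   76.6]
273 294 188 209
[[  53   54   54   54   54   54   54   51   53   55   52   54   53   54
  1232   52   53   54   52   57   55]
 [  53   54   54   53   54   54   55   54   53   55   54   53   53   54
    55   53   54   55   54   52   53]
 [  53   54   54   53   54   53   53   53   54   54   55   54   54 1232
    56   53   52   54   54   55   53]
 [  54   55   53   53   55   54   54   54   53   52   54   54   54   54
    53   52   54   52   54   55   54]
 [  54   54   53 1232   54   54   55   53   58   57   58   59   58   59
  1232   54   53   53   53   54   55]
 [  54   54   55   53   53   52   53   58   70   70   70   71   70   72
    56   55   53   52   53   54   54]
 [  54   53   52   54   54   55   58   69   70   70   71   70   71   70
    71   56   55   54   56   54   54]
 [1232   54   55   54   53   59   57   70   71   88   89   90   87   88
    70   71   54   54   53   52   55]
 [  53   52   54   53   54   57   
[... 3545 characters left out ...]
 53  53  53  53  52  53  53
   54  52  54  52  53  53  53  53  52  53]
 [ 53  52  53  54  53  54  52  54  53  52  53  53  53  52  53  53  53 674
   53  53  54  52  53  53  53  53  53  53]
 [ 53  53  53  53  52  52  53  53  52  54  52  52  52  53  52  53  53  54
   54  53  53  53  53  53  53  53  53  52]
 [ 53  53  53  53  53  53  53  54  53  52  53  53  53  53  53  52  52  54
   53  52  53  54  53  53  52  53  53  53]
 [ 53  52  53  53  53  53  53  53  53  53  53  53 674  53  53  53  53  53
   53  53  53  53  53  53  53  53  53  52]]
knob (59, array([ 438.1, -352.7]), array([42.3, 13.2]), 36.3, np.float64(55.1))
skirt (98, array([ 431.7, -343.9]), array([60.8, 36.9]), 38.7, np.float64(22.2))
```

View pics/top_shaft.png

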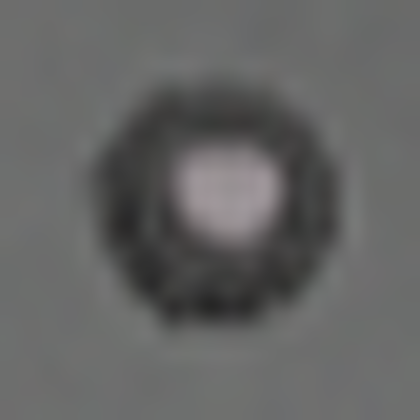

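View pics/side_shaft.png

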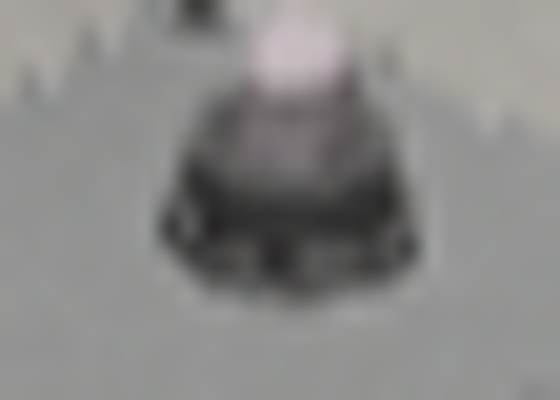

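```bash
python3 - <<'E'
from h import *
for n,(u0,u1,v0,v1),(bu,bv) in(('top',(278,290,191,202),(284,197)),('side',(266,278,176,185),(271,180))):
    z=np.load(n+'3.npz');p=z['p'];g=p.mean(2)
    S=8; sub=cv2.resize(g[v0:v1,u0:u1],None,fx=S,fy=S,interpolation=cv2.INTER_CUBIC)
    print(n,'min/max',sub.min().round(),sub.max().round()); print(g[v0:v1,u0:u1].astype(int))
    for th in (110,120,130,140,150):
        cs,_=cv2.findContours((sub>th).astype(np.uint8),cv2.RETR_EXTERNAL,cv2.CHAIN_APPROX_NONE)
        if not cs: continue
        c=max(cs,key=cv2.contourArea)[:,0].astype(float); uv=(c+.5)/S-.5+[u0,v0]
        Q=plane(n,uv,.09)[:,:2]*1000
        m=cv2.moments(Q.astype(np.float32).reshape(-1,1,2)); cx,cy=m['m10']/m['m00'],m['m01']/m['m00']
        C=np.array([[m['mu20'],m['mu11']],[m['mu11'],m['mu02']]])/m['m00']; w,V=np.linalg.eigh(C)
        a=np.degrees(np.arctan2(V[1,0],V[0,0]))
        hs=[]
        for t in range(0,360,15):
            dd=np.array([np.cos(np.radians(t)),np.sin(np.radians(t))]); hs.append(((Q-[cx,cy])@dd).max())
        print(th,'area',abs(m['m00']).round(0),'c',round(cx,1),round(cy,1),'sig',np.sqrt(w).round(2),'minor axis deg',a.round(1)); print(np.round(hs,1))
E
```

```text
top min/max 42.0 156.0
[[108 109 111 111 112 106 105 110 108 108 107 107]
 [109 109  97  83  88  82  82  88  93 110 109 107]
 [110  97  73  62  68  65  66  67  73  88 104 108]
 [104  72  59  67  66  63  64  63  66  66  82 110]
 [ 77  63  63  76  97 110 110 109  77  69  68 101]
 [ 62  61  69  86 135 145 143 143 128  64  68  77]
 [ 64  55  68  85 143 152 148 150 144  72  68  69]
 [ 63  45  68  67 128 150 151 152 125  59  68  69]
 [ 62  43  70  58  88 120 137 128  88  56  62  66]
 [ 78  57  55  68  64  74  85  85  67  69  67  90]
 [104  61  47  59  73  66  63  69  54  60  69 110]]Traceback (most recent call last):
  File "<stdin>", line 17, in <module>
AttributeError: 'float' object has no attribute 'round'
```

```bash
python3 - <<'E'
from h import *
for n,(u0,u1,v0,v1) in(('top',(278,290,192,203)),('side',(266,278,176,185))):
    z=np.load(n+'3.npz');p=z['p'];g=p.mean(2)
    S=8; sub=cv2.resize(g[v0:v1,u0:u1],None,fx=S,fy=S,interpolation=cv2.INTER_CUBIC)
    if n=='side': print(g[v0:v1,u0:u1].astype(int))
    for th in ((90,100,110,120,130) if n=='top' else (150,160,170)):
        cs,_=cv2.findContours((sub>th).astype(np.uint8),cv2.RETR_EXTERNAL,cv2.CHAIN_APPROX_NONE)
        if not cs: continue
        c=min([c for c in cs if cv2.contourArea(c)>300],key=lambda c:np.hypot(*(c.mean((0,1))-np.array(sub.shape)[::-1]/2)))[:,0].astype(float); uv=(c+.5)/S-.5+[u0,v0]
        Q=plane(n,uv,.09)[:,:2]*1000
        m=cv2.moments((Q-Q.mean(0)).astype(np.float32).reshape(-1,1,2)); cx,cy=np.array([m['m10']/m['m00'],m['m01']/m['m00']])+Q.mean(0)
        C=np.array([[m['mu20'],m['mu11']],[m['mu11'],m['mu02']]])/m['m00']; w,V=np.linalg.eigh(C)
        a=np.degrees(np.arctan2(V[1,0],V[0,0]))
        hs=[((Q-[cx,cy])@[np.cos(np.radians(t)),np.sin(np.radians(t))]).max() for t in range(0,360,15)]
        print(n,th,'area',m['m00'],'c',round(cx,1),round(cy,1),'sig',np.sqrt(w).round(2),'minor axis deg',a.round(1)); print(np.round(hs,1))
E
```

```text
top 90 area 239.32466549401502 c 564.8 -114.8 sig [4.18 4.59] minor axis deg 151.6
[ 7.9  8.5  9.3  9.9 10.   9.7  9.1  8.6  8.3  8.3  8.3  8.6  9.   9.5
  9.4  9.   8.7  8.8  8.9  9.1  9.2  9.1  8.7  8.5]
top 100 area 209.98953337598 c 564.9 -114.8 sig [3.92 4.29] minor axis deg 159.7
[7.5 8.  8.6 9.1 9.3 9.  8.4 8.2 8.  7.8 7.8 8.1 8.3 8.8 8.8 8.4 8.2 8.3
 8.4 8.6 8.7 8.4 8.1 7.9]
top 110 area 183.12899120090435 c 564.8 -114.9 sig [3.62 4.06] minor axis deg 166.3
[6.7 7.4 8.1 8.3 8.6 8.6 8.  7.7 7.6 7.5 7.3 7.5 7.8 8.  8.  7.8 7.7 7.8
 8.  8.2 8.3 7.9 7.6 7.4]
top 120 area 159.2294054512984 c 564.8 -114.9 sig [3.34 3.82] minor axis deg 170.2
[6.3 6.8 7.4 7.8 8.  8.  7.7 7.3 7.2 7.  6.8 6.9 7.  7.4 7.3 7.2 7.2 7.4
 7.5 7.8 7.8 7.5 7.  6.9]
top 130 area 131.56895421859497 c 564.7 -115.0 sig [2.96 3.58] minor axis deg 174.5
[5.6 6.1 6.8 7.3 7.5 7.5 7.  6.8 6.7 6.4 6.1 6.3 6.2 6.6 6.6 6.5 6.6 6.9
 7.1 7.3 7.4 7.  6.5 6. ]
[[164 164 121 117  39  19  21  19  22  23  37  71]
 [132 141 169 166 124 120 121 123 123 125 126 140]
 [ 74  82 144 167 168 181 177 174 168 168 167 166]
 [109 107 132
[... 218 characters left out ...]
09 103  96 115 140 150]
 [126  94  86 109 116 114 115 103  89  99 121 151]]
side 150 area 673.1989466315428 c 562.9 -118.8 sig [ 7.43 10.13] minor axis deg -95.7
[28.1 25.2 20.6 16.1 15.7 16.3 17.5 17.6 19.8 22.6 23.9 23.6 22.4 19.7
 16.2 18.5 19.6 19.3 17.7 15.9 20.6 25.2 28.1 29.1]
side 160 area 472.89448062931365 c 562.2 -118.8 sig [6.48 7.82] minor axis deg -49.0
[19.4 17.6 14.6 12.4 13.8 15.4 16.3 16.  14.6 15.2 17.7 19.  19.  17.7
 15.5 17.4 18.1 17.6 15.8 13.  14.3 17.  19.  19.9]
side 170 area 258.2237025852611 c 563.2 -116.2 sig [4.06 6.01] minor axis deg -178.7
[10.3  9.1  7.3  8.9 10.  11.6 12.4 12.4 11.5 10.9  9.7  8.7  9.7 12.6
 14.6 16.  16.4 15.6 13.7 11.   9.5  9.8 10.5 10.8]
```

```bash
python3 - <<'E'
from h import *
a=plane('top',[(281,195),(287,195)],.09); e=a[1]-a[0]; print('img row dir world deg',np.degrees(np.arctan2(e[1],e[0])),'normal up', np.degrees(np.arctan2(e[1],e[0]))+90)
for n,(x0,y0,x1,y1) in(('top',(338,226,368,252)),('side',(320,155,355,190))):
    p=np.load(n+'3.npz')['p']; q=np.clip((p/80)**.6*255,0,255).astype(np.uint8)
    crop(q,x0,y0,x1,y1,18,f'pics/{n}_knob.png')
    d=np.load(n+'3.npz')['d']
    for yaw in(37,217):
        c=np.array([.4396,-.3529]);dv=np.array([np.cos(np.radians(yaw)),np.sin(np.radians(yaw))])
        print(n,yaw,((proj(n,np.r_[c+dv*.022,.059])-[x0,y0])*18).round(0))
    P=cloud(n,np.nan_to_num(d)); m=(P[...,2]>.03)&(P[...,2]<.07)&(np.hypot(P[...,0]-.44,P[...,1]+.353)<.04)
    Q=P[m]; s=(Q[:,:2]-[.4411 if n=='top' else .4381,-.353])@[np.cos(.646),np.sin(.646)]*1000; t=(Q[:,:2]-[.4411 if n=='top' else .4381,-.353])@[-np.sin(.646),np.cos(.646)]*1000
    for lo in range(-26,26,4):
        k=(s>=lo)&(s<lo+4)
        if k.sum(): print(lo,k.sum(),'t',t[k].min().round(1),t[k].max().round(1),'z',(Q[k,2].max()*1000).round(1), (np.median(Q[k,2])*1000).round(1))
E
```

```text
img row dir world deg -88.4210933218289 normal up 1.5789066781710943
top 37 [[248. 125.]]
top 217 [[396. 326.]]
-22 8 t -6.2 6.6 z 57.5 56.7
-18 7 t -5.5 6.7 z 57.6 56.9
-14 6 t -4.9 6.3 z 58.4 57.0
-10 7 t -7.1 6.8 z 58.2 56.6
-6 8 t -6.1 6.8 z 58.3 57.2
-2 8 t -5.2 6.5 z 58.1 56.0
2 5 t -5.0 6.7 z 58.0 55.6
6 8 t -6.6 6.9 z 59.1 56.5
10 8 t -6.0 6.9 z 58.2 57.3
14 5 t -5.3 6.9 z 57.4 56.7
18 10 t -4.6 6.2 z 56.9 52.2
22 2 t -4.3 -3.9 z 44.8 37.6
side 37 [[202. 190.]]
side 217 [[429. 177.]]
-22 9 t -1.6 6.2 z 58.1 46.2
-18 10 t -2.8 7.0 z 57.6 46.1
-14 10 t -5.3 7.8 z 57.0 45.2
-10 10 t -4.2 6.2 z 57.2 51.1
-6 10 t -4.9 6.8 z 57.1 49.4
-2 10 t -5.7 6.2 z 57.1 45.6
2 8 t -6.4 7.2 z 56.8 50.3
6 8 t 1.9 6.5 z 57.8 46.4
10 11 t -1.2 6.7 z 57.1 44.4
14 8 t -0.6 6.1 z 57.0 46.9
18 16 t -6.6 6.5 z 56.6 44.0
22 4 t -6.2 -4.9 z 43.0 36.9
```

View pics/top_knob.png

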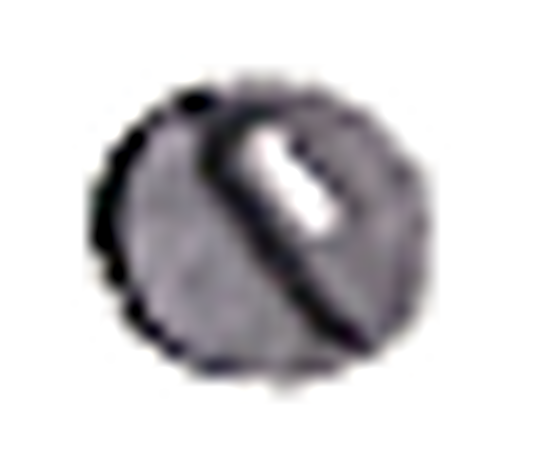

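View pics/side_knob.png

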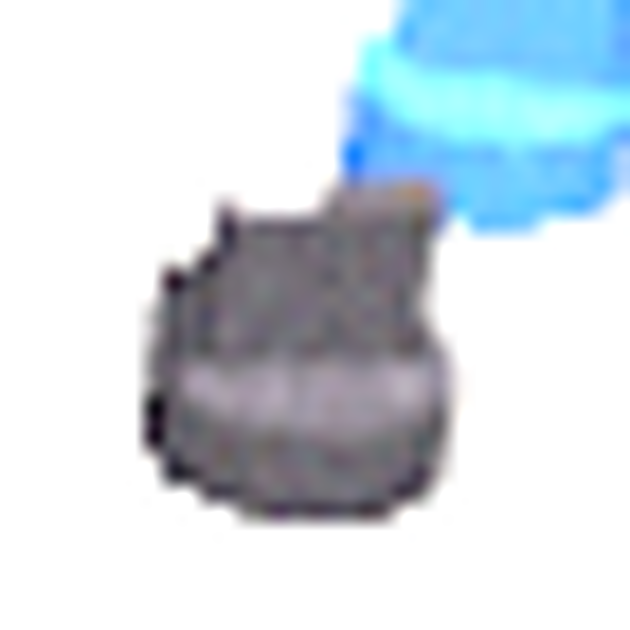

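```bash
python3 -c "
from h import *
go((.4398,-.3528,.2),-53)"
```

```text
t 12.53 pos [0.5311 0.1862 0.2936] yaw -5.71 j7 -0.72 F [ 0.1 -0.3  0.2] w 0.0875
turn [3.941e-01 2.000e-04 5.000e-04] shift [ 0.936 -0.371  5.455]
```

>>> {"fn": "arm_command", "kwargs": {"deltas": [[[0,0,0],[0,-0.03,0.5],0.8],[[0,0,0],[0,-0.06,1],0.5]]}}

```text
clock: 12.78
tool_pos: [0.5149, 0.0866, 0.2935]
tcp_rot: [-0.524, -0.475, 0.524, -0.475]
wrist_force: [0.8, -0.6, 0.2]
width: 0.0716
```

>>> {"fn": "arm_command", "kwargs": {"deltas": [[[0,0,0],[0,-0.03,0.5],0.5],[[0,0,0],[0,-0.06,1],0.5]]}}

```text
clock: 13.02
tool_pos: [0.4989, -0.0131, 0.2938]
tcp_rot: [-0.524, -0.475, 0.524, -0.474]
wrist_force: [-0.2, 0.3, -0.8]
width: 0.0514
```

>>> {"fn": "arm_command", "kwargs": {"deltas": [[[0,0,0],[0,-0.03,0.5],0.5],[[0,0,0],[0,-0.06,1],0.5]]}}

```text
clock: 13.28
tool_pos: [0.4829, -0.1121, 0.2939]
tcp_rot: [-0.524, -0.475, 0.524, -0.474]
wrist_force: [1.1, 0.3, 0.4]
width: 0.044
```

>>> {"fn": "arm_command", "kwargs": {"deltas": [[[0,0,0],[0,-0.03,0.5],0.5],[[0,0,0],[0,-0.06,1],0.5]]}}

```text
clock: 13.52
tool_pos: [0.467, -0.211, 0.2939]
tcp_rot: [-0.524, -0.475, 0.524, -0.474]
wrist_force: [0.1, -0.7, 0.4]
width: 0.0438
```

>>> {"fn": "arm_command", "kwargs": {"deltas": [[[0.08,0,0],[0.2,-0.03,0.5],0.5],[[0.16,0,0],[0.4,-0.06,1],0.5],[[0.24,0,0],[0.6,-0.06,1],0.5],[[0.32,0,0],[0.6,-0.06,1],0.5],[[0.394,0,0],[0.6,-0.06,1],0.5]]}}

```text
clock: 14.15
tool_pos: [0.4513, -0.3084, 0.2332]
tcp_rot: [-0.671, -0.223, 0.672, -0.222]
wrist_force: [-0.2, 0.3, -1.1]
width: 0.0439
```

```bash
python3 -c "
from h import *
go((.4398,-.3528,.2),-53)"
```

```text
t 14.15 pos [ 0.4513 -0.3084  0.2332] yaw -53.31 j7 -0.49 F [-0.2  0.3 -1.1] w 0.0439
turn [-0.0026  0.0004  0.0007] shift [0.332 0.288 0.358]
```

>>> {"fn": "arm_command", "kwargs": {"deltas": [[[-0.002,0,0],[0.33,0.288,0.358],0.5],[[-0.002,0,0],[0.5,0.288,0.358],0.5],[[-0.002,0,0],[0.6,0.288,0.358],0.5],[[-0.002,0,0],[0.6,0.288,0.358],0.5]]}}

```text
clock: 14.65
tool_pos: [0.4404, -0.3517, 0.1732]
tcp_rot: [-0.669, -0.227, 0.67, -0.226]
wrist_force: [0.7, -0.6, 0.1]
width: 0.0443
```

```bash
python3 -c "
from h import *
go((.4398,-.3528,.107),-53)
p,d=r.read_camera('side');crop(p,280,100,380,200,6,'pics/s9.png')
p,d=r.read_camera('top');crop(p,310,190,410,270,6,'pics/t9.png')"
```

```text
t 14.65 pos [ 0.4404 -0.3517  0.1732] yaw -52.67 j7 -0.41 F [ 0.7 -0.6  0.1] w 0.0443
turn [0.0028 0.0003 0.001 ] shift [0.662 0.006 0.011]
```

View pics/s9.png

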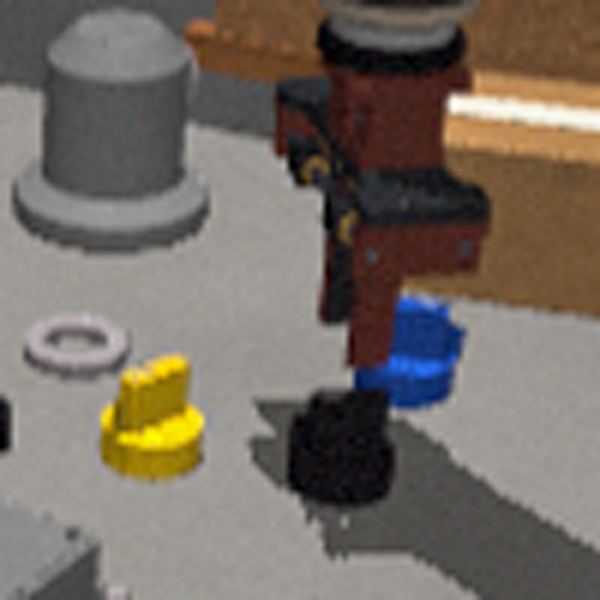

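>>> {"fn": "arm_command", "kwargs": {"deltas": [[[0.002,0,0],[0.2,0.006,0.011],0.5],[[0.002,0,0],[0.45,0.006,0.011],0.5],[[0.002,0,0],[0.58,0.006,0.011],0.5],[[0.002,0,0],[0.58,0.006,0.011],0.5]]}}

```text
clock: 15.25
tool_pos: [0.4396, -0.3536, 0.1154]
tcp_rot: [-0.67, -0.225, 0.671, -0.224]
wrist_force: [0.1, 0.1, 0.1]
width: 0.044
```

```bash
python3 -c "
from h import *
go((.4398,-.3528,.107),-53)"
```

```text
t 15.25 pos [ 0.4396 -0.3536  0.1154] yaw -52.96 j7 -0.43 F [0.1 0.1 0.1] w 0.044
turn [0.0004 0.0004 0.0007] shift [ 0.084 -0.005 -0.006]
```

>>> {"fn": "arm_command", "kwargs": {"deltas": [[[0,0,0],[0.04,-0.005,-0.006],0.5],[[0,0,0],[0.08,-0.005,-0.006],0.5],[[0,0,0],[0.08,-0.005,-0.006],0.5]]}}

```text
clock: 15.62
tool_pos: [0.4397, -0.3532, 0.1077]
tcp_rot: [-0.67, -0.225, 0.671, -0.224]
wrist_force: [0.6, -0.5, 0.3]
width: 0.044
```

>>> {"fn": "arm_command", "kwargs": {"deltas": [[[0,0,0],[0,0,0],0.25],[[0,0,0],[0,0,0],0.05],[[0,0,0],[0,0,0],0.05],[[0,0,0],[0,0,0],0.05],[[0,0,0],[0,0,0],0.05]], "grip_force": 20}}

```text
clock: 16.25
tool_pos: [0.4398, -0.3533, 0.1077]
tcp_rot: [-0.67, -0.225, 0.671, -0.224]
wrist_force: [0.7, -0.1, 1.1]
width: 0.0138
```

```bash
python3 -c "
from h import *
go((.4398,-.3528,.107),-53)
p,d=r.read_camera('side');crop(p,280,100,380,200,6,'pics/s10.png')"
```

```text
t 16.25 pos [ 0.4398 -0.3533  0.1077] yaw -52.98 j7 -0.43 F [ 0.7 -0.1  1.1] w 0.0138
turn [0.0001 0.0004 0.0002] shift [ 0.007 -0.004 -0.003]
```

View pics/s10.png

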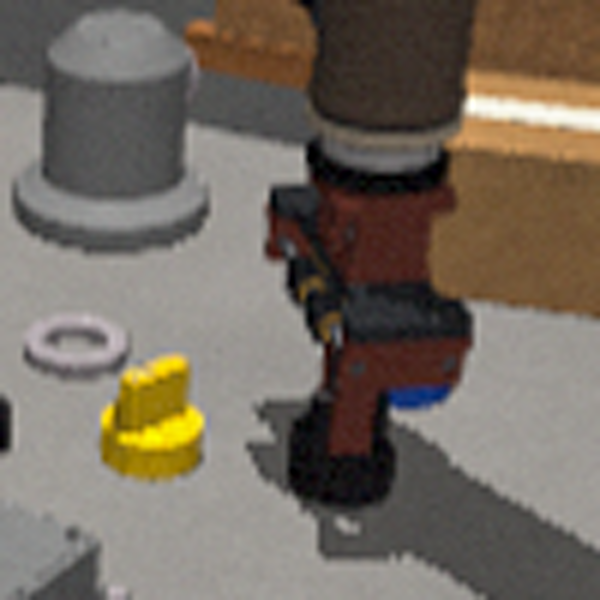

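>>> {"fn": "arm_command", "kwargs": {"deltas": [[[0,0,0],[0,0,0],0.05],[[0,0,0],[-0.3,0,0],0.05],[[0,0,0],[-0.7,0,0],0.05],[[0,0,0],[-1,0,0],0.05]], "grip_force": 50}}

```text
clock: 16.8
tool_pos: [0.4399, -0.3531, 0.2089]
tcp_rot: [-0.67, -0.225, 0.671, -0.224]
wrist_force: [0.1, -1.1, -0.6]
width: 0.0138
```

```bash
python3 -c "
from h import *
go((.5647,-.115,.225),-88.4)"
```

```text
t 16.8 pos [ 0.4399 -0.3531  0.2089] yaw -52.98 j7 -0.4 F [ 0.1 -1.1 -0.6] w 0.0138
turn [2.951e-01 4.000e-04 1.000e-04] shift [-0.162 -1.15  -2.43 ]
```

>>> {"fn": "arm_command", "kwargs": {"deltas": [[[0,0,0],[-0.16,-0.23,-0.5],0.05],[[0,0,0],[-0.16,-0.47,-1],0.05]]}}

```text
clock: 17.05
tool_pos: [0.4922, -0.2551, 0.2251]
tcp_rot: [0.671, 0.223, -0.67, 0.224]
wrist_force: [0.3, -0.4, -1.2]
width: 0.0137
```

>>> {"fn": "arm_command", "kwargs": {"deltas": [[[0.07,0,0],[0,-0.23,-0.5],0.05],[[0.15,0,0],[0,-0.47,-1],0.05],[[0.22,0,0],[0,-0.47,-1],0.05],[[0.295,0,0],[0,-0.47,-1],0.05],[[0.295,0,0],[0,-0.47,-1],0.05]]}}

```text
clock: 17.68
tool_pos: [0.5428, -0.1574, 0.2233]
tcp_rot: [-0.706, -0.01, 0.708, -0.01]
wrist_force: [-0.7, 0.6, -1.2]
width: 0.0137
```

```bash
python3 -c "
from h import *
go((.5647,-.115,.225),-88.4)"
```

```text
t 17.68 pos [ 0.5428 -0.1574  0.2233] yaw -88.3 j7 -1.38 F [-0.7  0.6 -1.2] w 0.0137
turn [0.0008 0.0009 0.    ] shift [-0.018 -0.418 -0.231]
```

>>> {"fn": "arm_command", "kwargs": {"deltas": [[[0.001,0,0],[-0.018,-0.2,-0.12],0.05],[[0.001,0,0],[-0.018,-0.418,-0.231],0.05],[[0.001,0,0],[-0.018,-0.418,-0.231],0.05],[[0.001,0,0],[-0.018,-0.418,-0.231],0.05]]}}

```text
clock: 18.18
tool_pos: [0.5644, -0.1164, 0.2252]
tcp_rot: [-0.706, -0.009, 0.708, -0.01]
wrist_force: [-0.5, -0.1, -0.9]
width: 0.0136
```

```bash
python3 - <<'E'
from h import *
go((.5647,-.115,.187),-88.4)
for n in('side','top'):
    fr=[r.read_camera(n) for _ in range(4)]
    d=np.median([f[1] for f in fr],0)
    if n=='side': crop(fr[0][0],220,120,320,220,6,'pics/s11.png')
    P=cloud(n,d)
    m=(d>0)&(P[...,2]>.117)&(P[...,2]<.150)&(np.hypot(P[...,0]-.565,P[...,1]+.115)<.036)
    Q=P[m]*1000; print(n,len(Q),Q.min(0).round(1),Q.max(0).round(1))
E
```

```text
t 18.18 pos [ 0.5644 -0.1164  0.2252] yaw -88.45 j7 -1.47 F [-0.5 -0.1 -0.9] w 0.0136
turn [-0.0004  0.0008 -0.0002] shift [ 0.382 -0.014 -0.004]
side 246 [ 531.2 -139.6  117.4] [593.8 -84.1 150. ]Traceback (most recent call last):
  File "<stdin>", line 9, in <module>
    return umr_minimum(a, axis, None, out, keepdims, initial, where)
ValueError: zero-size array to reduction operation minimum which has no identity
```

View pics/s11.png

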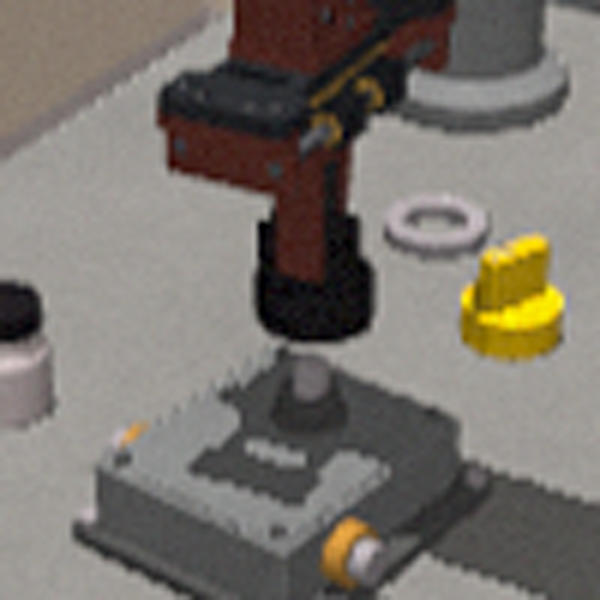

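The knob is over the shaft (knob at crop (315,290), shaft tip at (312,375)). Correct by 1.4 mm in y, then go down to just above the tip.

>>> {"fn": "arm_command", "kwargs": {"deltas": [[[0,0,0],[0.1,-0.014,-0.008],0.05],[[0,0,0],[0.23,-0.014,-0.008],0.05],[[0,0,0],[0.23,-0.014,-0.008],0.05],[[0,0,0],[0.23,-0.014,-0.008],0.05]]}}

```text
clock: 19.08
tool_pos: [0.5656, -0.1139, 0.2021]
tcp_rot: [-0.707, -0.009, 0.708, -0.009]
wrist_force: [-0.0, -0.1, -0.8]
width: 0.014
```

```bash
python3 -c "
from h import *
go((.565,-.115,.1955),-88.4)
p,d=r.read_camera('side');crop(p,220,120,320,220,6,'pics/s12.png')"
```

```text
t 19.07 pos [ 0.5656 -0.1139  0.2021] yaw -88.5 j7 -1.47 F [-0.  -0.1 -0.8] w 0.014
turn [-0.0008  0.0007  0.0001] shift [0.066 0.011 0.006]
```

View pics/s12.png

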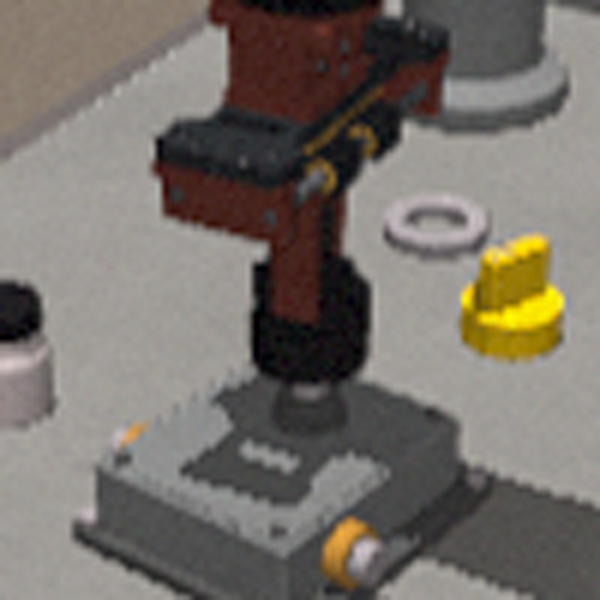

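>>> {"fn": "arm_command", "kwargs": {"deltas": [[[0,0,0],[0.01,0.011,0.006],0.05],[[0,0,0],[0.04,0.011,0.006],0.05],[[0,0,0],[0.06,0.011,0.006],0.05],[[0,0,0],[0.06,0.011,0.006],0.05]]}}

```text
clock: 19.62
tool_pos: [0.5652, -0.1151, 0.1965]
tcp_rot: [-0.707, -0.009, 0.707, -0.009]
wrist_force: [-0.8, -0.9, 3.2]
width: 0.0138
```

```bash
python3 -c "
from h import *
go((.565,-.115,.1905),-88.4);print(r.read_state()['moment'])"
```

```text
t 19.62 pos [ 0.5652 -0.1151  0.1965] yaw -88.51 j7 -1.47 F [-0.8 -0.9  3.2] w 0.0138
turn [-0.001   0.0003 -0.    ] shift [ 0.06  -0.001  0.001]
[-0.09229878  0.18019838 -0.01154434]
```

>>> {"fn": "arm_command", "kwargs": {"deltas": [[[0,0,0],[0.015,0,0],0.05],[[0,0,0],[0.015,0,0],0.05]]}}

```text
clock: 19.88
tool_pos: [0.5652, -0.1151, 0.195]
tcp_rot: [-0.707, -0.009, 0.707, -0.009]
wrist_force: [-0.7, -0.6, 3.8]
width: 0.0137
```

```bash
python3 -c "
from h import *
go((.565,-.115,.1905),-88.4);print(r.read_state()['moment'])"
```

```text
t 19.88 pos [ 0.5652 -0.1151  0.195 ] yaw -88.51 j7 -1.47 F [-0.7 -0.6  3.8] w 0.0137
turn [-0.0009  0.0003 -0.    ] shift [ 0.045 -0.001  0.002]
[-0.0669541   0.23942765  0.00953604]
```

>>> {"fn": "arm_command", "kwargs": {"deltas": [[[0.025,0,0],[0,0,0],0.05],[[0.05,0,0],[0,0,0],0.05]]}}

```text
clock: 20.12
tool_pos: [0.5654, -0.1149, 0.1952]
tcp_rot: [-0.706, 0.028, 0.707, 0.028]
wrist_force: [-0.2, 0.5, 3.3]
width: 0.0135
```

>>> {"fn": "arm_command", "kwargs": {"deltas": [[[0.025,0,0],[0,0,0],0.05],[[0.05,0,0],[0,0,0],0.05]]}}

```text
clock: 20.38
tool_pos: [0.5657, -0.1146, 0.1953]
tcp_rot: [0.704, -0.065, -0.704, -0.065]
wrist_force: [0.9, 0.3, 4.5]
width: 0.0139
```

>>> {"fn": "arm_command", "kwargs": {"deltas": [[[0.025,0,0],[0,0,0],0.05],[[0.05,0,0],[0,0,0],0.05]]}}

```text
clock: 20.62
tool_pos: [0.5659, -0.1146, 0.1953]
tcp_rot: [0.7, -0.102, -0.699, -0.102]
wrist_force: [0.8, 1.2, 3.1]
width: 0.0138
```

```bash
python3 -c "
from h import *
go((.565,-.115,.1905),-88.4);print(r.read_state()['moment'])"
```

```text
t 20.62 pos [ 0.5659 -0.1146  0.1953] yaw -106.58 j7 -1.75 F [0.8 1.2 3.1] w 0.0138
turn [-0.1515 -0.0005  0.0003] shift [0.048 0.007 0.008]
[ 0.24976831 -0.30715679 -0.01443257]
```

```bash
python3 -c "
from h import *
print(plane('top',[(283.85,196.4)],.09))
z=np.load('top3.npz')['d'];P=cloud('top',np.nan_to_num(z))
# collar: circle fit to its outer contour mask
for n in('top','side'):
    z=np.load(n+'3.npz')['d'];P=cloud(n,np.nan_to_num(z))
    m=(P[...,2]>.066)&(P[...,2]<.1)&(np.hypot(P[...,0]-.565,P[...,1]+.115)<.03)
    cs,_=cv2.findContours(m.astype(np.uint8),cv2.RETR_EXTERNAL,cv2.CHAIN_APPROX_NONE);c=max(cs,key=len)[:,0]
    Q=P[c[:,1],c[:,0]];Q=Q[(Q[:,2]<.078)];print(n,len(Q),cv2.minEnclosingCircle((Q[:,:2]*1000).astype(np.float32)),cv2.fitEllipse((Q[:,:2]*1000).astype(np.float32)))
"
```

```text
[[ 0.56713104 -0.11456583  0.09      ]]
top 26 ((567.078857421875, -115.35139465332031), 15.64144515991211) ((567.2747192382812, -115.22113037109375), (27.82035255432129, 30.51055908203125), 2.030951738357544)
side 18 ((564.44921875, -115.71615600585938), 16.132946014404297) ((563.9586181640625, -115.20196533203125), (29.679046630859375, 31.836109161376953), 145.42724609375)
```

>>> {"fn": "arm_command", "kwargs": {"deltas": [[[-0.08,0,0],[0,0.007,0.002],0.05],[[-0.15,0,0],[0,0.007,0.002],0.05]]}}

```text
clock: 20.88
tool_pos: [0.5651, -0.1156, 0.1952]
tcp_rot: [0.707, 0.011, -0.707, 0.011]
wrist_force: [-0.5, -0.8, 3.8]
width: 0.0137
```

>>> {"fn": "arm_command", "kwargs": {"deltas": [[[-0.025,0,0],[0,0,0],0.05],[[-0.05,0,0],[0,0,0],0.05]]}}

```text
clock: 21.12
tool_pos: [0.5652, -0.1158, 0.1953]
tcp_rot: [0.706, 0.047, -0.705, 0.047]
wrist_force: [0.4, -1.1, 4.1]
width: 0.0138
```

>>> {"fn": "arm_command", "kwargs": {"deltas": [[[-0.025,0,0],[0,0,0],0.05],[[-0.05,0,0],[0,0,0],0.05]]}}

```text
clock: 21.38
tool_pos: [0.5653, -0.116, 0.1953]
tcp_rot: [0.702, 0.083, -0.702, 0.084]
wrist_force: [1.3, -1.0, 3.2]
width: 0.0138
```

>>> {"fn": "arm_command", "kwargs": {"deltas": [[[-0.025,0,0],[0,0,0],0.05],[[-0.05,0,0],[0,0,0],0.05]]}}

```text
clock: 21.62
tool_pos: [0.5654, -0.1161, 0.1954]
tcp_rot: [0.697, 0.12, -0.696, 0.12]
wrist_force: [0.5, -1.3, 4.3]
width: 0.014
```

```bash
python3 -c "
from h import *
go((.565,-.115,.1905),-88.4);print(r.read_state()['moment'])"
```

```text
t 21.62 pos [ 0.5654 -0.1161  0.1954] yaw -70.42 j7 -1.19 F [ 0.5 -1.3  4.3] w 0.014
turn [ 0.1498 -0.0004 -0.0004] shift [ 0.049 -0.011  0.001]
[-0.35953491 -0.26021267  0.01228897]
```

```bash
python3 - <<'E'
from h import *
fr=[r.read_camera('side') for _ in range(4)]
p=np.mean([f[0].astype(float) for f in fr],0); d=np.median([f[1] for f in fr],0)
np.savez('side4.npz',p=p,d=d)
crop(p.astype(np.uint8),245,150,300,205,11,'pics/s13.png')
g=p.mean(2); p0=np.load('side3.npz')['p'].mean(2)
np.set_printoptions(linewidth=200)
print('now rows 168..190 cols 258..286'); print(g[166:194,258:288].astype(int))
print('before 188..194');print(p0[176:194,258:288].astype(int))
fr=[r.read_camera('top') for _ in range(2)]
crop(fr[0][0],255,170,315,220,10,'pics/t13.png')
E
```

```text
now rows 168..190 cols 258..286
[[153 152 151 127 115  87  59  13  26  49  47  43  45  44  43  43  36  18  14  18  18  25  79 139 159 155 155 156 158 156]
 [152 153 151  73   4  11   8  14  19  45  47  45  43  46  44  45  36  17  20  15  19  18  27  83 161 155 155 155 157 157]
 [155 154 152  79   8  16  16  17  23  43  44  45  45  46  43  46  36  15  19  18  19  19  24  60 163 158 156 157 157 158]
 [153 154 150  81  10  18  15  15  22  47  47  44  42  44  46  46  41  12  15  19  18  15  23  61 163 158 158 156 156 157]
 [154 153 152  77  16  22  13  20  26  49  47  44  47  41  43  47  41  19  16  16  19  15  15  58 165 159 158 158 156 157]
 [153 154 151  79   6  16  17  15  23  49  43  45  46  47  46  43  40  16  17  21  22  12  10  59 168 157 158 155 155 156]
 [151 152 150  76  11  15  14  19  25  48  46  45  45  46  47  48  37  16  22  18  15  12   9  58 168 158 157 156 156 157]
 [151 153 152 122  58  10  15  17  22  49  47  47  47  46  45  48  36  17  22  21  14  14  13  59 167 157 156 157 155 157]
 [148 153 156 153  64   9  15  17  25  39  40  41  39  43  44  46  38  22  16  19  1
[... 3907 characters left out ...]
 46  48  52  53  56  57  54  51  48  52 108 152 149 149 148 148 149 150 149 149 149]
 [146 147 146 147 147 148 143  66  88  43  49  53  52  55  56  53  51  51  79  97 152 149 148 148 148 149 149 150 149 150]
 [146 148 146 147 147 147 145 107  63  63  72  76  47  54  80  80  79  67  81  75 153 149 148 150 149 148 149 149 151 151]
 [149 148 147 146 147 147 147 147 105  73  73  82  54  60  85  83  78  67  84 119 153 151 150 149 148 148 148 148 149 150]
 [149 149 147 148 147 147 147 149 147 116 111  99  97  83  84 100 111 117 130 152 150 151 149 148 148 149 148 147 147 147]
 [148 148 150 148 147 147 148 148 151 150 150 139 137 125 129 141 154 152 150 147 146 147 147 147 147 149 148 149 149 150]]
```

View pics/s13.png

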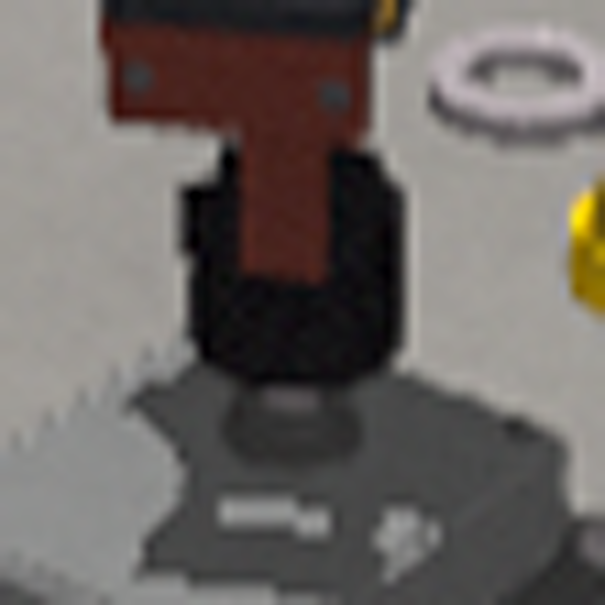

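View pics/t13.png

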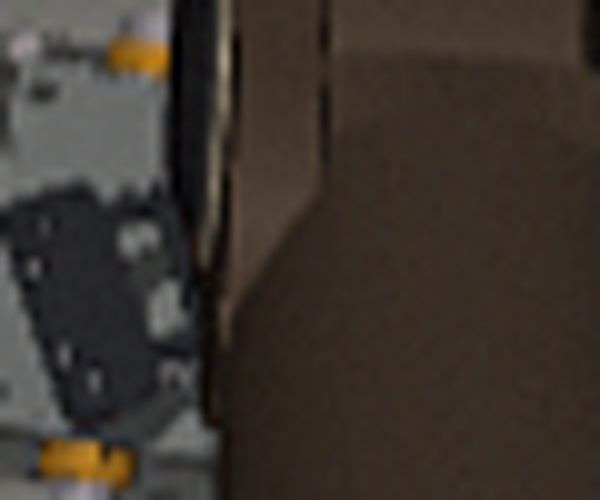

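```bash
python3 - <<'E'
from h import *
for z in(.07,.08,.09,.1,.11): print(z,proj('side',[.5645,-.115,z]).round(2))
print(proj('side',[.5745,-.115,.09])-proj('side',[.5645,-.115,.09]),proj('side',[.5645,-.105,.09])-proj('side',[.5645,-.115,.09]))
# skirt edge columns over rows, and collar before
g=np.load('side4.npz')['p'].mean(2); b=np.load('side3.npz')['p'].mean(2)
for v in range(175,183):
    row=g[v]; L=[u for u in range(255,270) if row[u]>85>=row[u+1]][-1]; Rr=[u for u in range(272,290) if row[u]<=85<row[u+1]][0]
    print(v,round(L+(row[L]-85)/(row[L]-row[L+1]),2),round(Rr+(85-row[Rr])/(row[Rr+1]-row[Rr]),2))
E
```

```text
0.07 [[271.09 185.  ]]
0.08 [[271.11 182.27]]
0.09 [[271.13 179.51]]
0.1 [[271.16 176.72]]
0.11 [[271.18 173.9 ]]
[[-2.82276867 -0.87356353]] [[-1.64245814  1.50304974]]
175 261.61 281.25
176 261.6 281.25
177 261.61 281.26
178 261.61 281.24
179 261.56 281.21
180 261.47 281.15
181 262.17 280.97
182 262.28 280.3
```

```bash
python3 -c "
from h import *
go((.5665,-.1147,.1954),-88.4)"
```

```text
t 21.93 pos [ 0.5652 -0.1158  0.1952] yaw -70.57 j7 -1.2 F [ 1.4 -1.6  4.8] w 0.0134
turn [ 1.486e-01 -1.000e-04 -1.000e-04] shift [-0.002 -0.006 -0.016]
```

>>> {"fn": "arm_command", "kwargs": {"deltas": [[[0.075,0,0],[0,-0.006,-0.016],0.05],[[0.149,0,0],[0,-0.006,-0.016],0.05],[[0.149,0,0],[0,-0.006,-0.016],0.05]]}}

```text
clock: 22.3
tool_pos: [0.5657, -0.1141, 0.1947]
tcp_rot: [-0.706, -0.01, 0.708, -0.01]
wrist_force: [0.2, -0.1, 3.8]
width: 0.0137
```

```bash
python3 -c "
from h import *
go((.5665,-.1147,.1954),-88.4);print(r.read_state()['moment'])"
```

```text
t 22.3 pos [ 0.5657 -0.1141  0.1947] yaw -88.33 j7 -1.47 F [ 0.2 -0.1  3.8] w 0.0137
turn [0.0006 0.0009 0.0001] shift [-0.007  0.006 -0.008]
[-0.05386538  0.11458473  0.04049777]
```

>>> {"fn": "arm_command", "kwargs": {"deltas": [[[0,0,0],[0,0.006,-0.01],0.05],[[0,0,0],[0,0.006,-0.01],0.05]]}}

```text
clock: 22.55
tool_pos: [0.5669, -0.1153, 0.1945]
tcp_rot: [-0.707, -0.011, 0.708, -0.011]
wrist_force: [0.3, -0.5, -0.0]
width: 0.0138
```

>>> {"fn": "arm_command", "kwargs": {"deltas": [[[0,0,0],[0,0,-0.01],0.05],[[0,0,0],[0,0,-0.01],0.05]]}}

```text
clock: 22.8
tool_pos: [0.5676, -0.1155, 0.1943]
tcp_rot: [-0.706, -0.01, 0.708, -0.01]
wrist_force: [-1.2, -1.5, -1.7]
width: 0.0136
```

>>> {"fn": "arm_command", "kwargs": {"deltas": [[[0,0,0],[0,0,-0.01],0.05],[[0,0,0],[0,0,-0.01],0.05]]}}

```text
clock: 23.05
tool_pos: [0.5683, -0.1154, 0.1944]
tcp_rot: [-0.706, -0.01, 0.708, -0.01]
wrist_force: [-3.0, -2.5, -2.6]
width: 0.0135
```

```bash
python3 -c "
from h import *
go((.5665,-.1147,.1954),-88.4);print(r.read_state()['moment'])"
```

```text
t 23.05 pos [ 0.5683 -0.1154  0.1944] yaw -88.4 j7 -1.47 F [-3.  -2.5 -2.6] w 0.0135
turn [-0.      0.0014 -0.0001] shift [-0.01  -0.008  0.018]
[-0.66889189  0.7377718  -0.04569204]
```

It dropped in at x ≈ 0.567: Fz fell to about the knob's weight and lateral force appeared. Centre it and push down.

>>> {"fn": "arm_command", "kwargs": {"deltas": [[[0,0,0],[0,-0.006,0.014],0.05],[[0,0,0],[0.03,-0.006,0.014],0.05],[[0,0,0],[0.05,-0.006,0.014],0.05]]}}

```text
clock: 23.42
tool_pos: [0.5678, -0.1154, 0.1902]
tcp_rot: [-0.707, -0.009, 0.707, -0.01]
wrist_force: [-2.5, -6.1, 2.3]
width: 0.0134
```

```bash
python3 -c "
from h import *
go((.567,-.115,.1797),-88.4);print(r.read_state()['moment'])"
```

```text
t 23.43 pos [ 0.5678 -0.1154  0.1902] yaw -88.42 j7 -1.47 F [-2.5 -6.1  2.3] w 0.0134
turn [-0.0002  0.     -0.0005] shift [ 0.105 -0.004  0.008]
[-1.32215145  0.50948292  0.00301617]
```

>>> {"fn": "arm_command", "kwargs": {"deltas": [[[0,0,0],[0,0.01,0.004],0.05],[[0,0,0],[0.02,0.01,0.004],0.05],[[0,0,0],[0.04,0.01,0.004],0.05]]}}

```text
clock: 23.8
tool_pos: [0.5675, -0.1156, 0.186]
tcp_rot: [-0.707, -0.01, 0.707, -0.01]
wrist_force: [-1.0, -3.3, 0.9]
width: 0.0137
```

```bash
python3 -c "
from h import *
go((.567,-.115,.1797),-88.4);print(r.read_state()['moment'])"
```

```text
t 23.8 pos [ 0.5675 -0.1156  0.186 ] yaw -88.39 j7 -1.47 F [-1.  -3.3  0.9] w 0.0137
turn [ 0.0001  0.0001 -0.0001] shift [ 0.063 -0.006  0.005]
[-0.95707506  0.19883351 -0.0600107 ]
```

Going in freely. Relieve another 1 mm of side load and continue.

>>> {"fn": "arm_command", "kwargs": {"deltas": [[[0,0,0],[0,0.012,0.002],0.05],[[0,0,0],[0.02,0.012,0.002],0.05],[[0,0,0],[0.04,0.012,0.002],0.05]]}}

```text
clock: 24.18
tool_pos: [0.567, -0.116, 0.1815]
tcp_rot: [-0.707, -0.01, 0.708, -0.01]
wrist_force: [-0.2, -0.0, -1.5]
width: 0.0138
```

```bash
python3 -c "
from h import *
go((.567,-.115,.1797),-88.4);print(r.read_state()['moment'])"
```

```text
t 24.18 pos [ 0.567  -0.116   0.1815] yaw -88.36 j7 -1.47 F [-0.2 -0.  -1.5] w 0.0138
turn [0.0004 0.0006 0.0004] shift [ 0.018 -0.01  -0.   ]
[0.00736166 0.0122402  0.00931735]
```

>>> {"fn": "arm_command", "kwargs": {"deltas": [[[0,0,0],[0.02,0,0],0.05],[[0,0,0],[0.04,0,0],0.05],[[0,0,0],[0.04,0,0],0.05]]}}

```text
clock: 24.55
tool_pos: [0.567, -0.1163, 0.1779]
tcp_rot: [-0.707, -0.01, 0.707, -0.01]
wrist_force: [-1.6, 1.2, 3.6]
width: 0.0135
```

>>> {"fn": "arm_command", "kwargs": {"deltas": [[[0,0,0],[0.015,0,0],0.05],[[0,0,0],[0.03,0,0],0.05],[[0,0,0],[0.03,0,0],0.05]]}}

```text
clock: 24.92
tool_pos: [0.5671, -0.1163, 0.1751]
tcp_rot: [-0.707, -0.01, 0.707, -0.01]
wrist_force: [-2.1, 1.9, 5.9]
width: 0.0135
```

```bash
python3 -c "
from h import *
go((.567,-.115,.1717),-88.4);print(r.read_state()['moment'])"
```

```text
t 24.93 pos [ 0.5671 -0.1163  0.1751] yaw -88.37 j7 -1.47 F [-2.1  1.9  5.9] w 0.0135
turn [0.0002 0.0004 0.0002] shift [ 0.034 -0.013  0.   ]
[0.65520752 0.61069085 0.00782095]
```

>>> {"fn": "arm_command", "kwargs": {"deltas": [[[0,0,0],[0.015,-0.003,0.003],0.05],[[0,0,0],[0.03,-0.003,0.003],0.05],[[0,0,0],[0.03,-0.003,0.003],0.05]]}}

```text
clock: 25.3
tool_pos: [0.567, -0.1163, 0.1725]
tcp_rot: [-0.707, -0.01, 0.707, -0.01]
wrist_force: [-2.6, 1.8, 8.7]
width: 0.0141
```

>>> {"fn": "arm_command", "kwargs": {"deltas": [[[0,0,0],[0.01,0,0],0.05],[[0,0,0],[0.01,0,0],0.05]]}}

```text
clock: 25.55
tool_pos: [0.567, -0.1163, 0.1717]
tcp_rot: [-0.707, -0.01, 0.707, -0.01]
wrist_force: [-4.2, 2.3, 8.6]
width: 0.0134
```

>>> {"fn": "arm_command", "kwargs": {"deltas": [[[0,0,0],[0.01,0,0],0.05],[[0,0,0],[0.01,0,0],0.05]]}}

```text
clock: 25.8
tool_pos: [0.5671, -0.1163, 0.1716]
tcp_rot: [0.707, 0.01, -0.707, 0.01]
wrist_force: [-5.5, 2.6, 17.6]
width: 0.014
```

>>> {"fn": "arm_command", "kwargs": {"deltas": [[[0,0,0],[0.01,0,0],0.05],[[0,0,0],[0.01,0,0],0.05]]}}

```text
clock: 26.05
tool_pos: [0.5671, -0.1163, 0.1715]
tcp_rot: [0.707, 0.01, -0.707, 0.01]
wrist_force: [-8.4, 2.2, 25.2]
width: 0.0137
```

```bash
python3 -c "
from h import *
go((.567,-.115,.1717),-88.4);print(r.read_state()['moment'])"
```

```text
t 26.05 pos [ 0.5671 -0.1163  0.1715] yaw -88.39 j7 -1.47 F [-8.4  2.2 25.2] w 0.0137
turn [ 0.0001 -0.0003 -0.0001] shift [-0.002 -0.013  0.001]
[7.66958300e-01 2.21751205e+00 2.03699779e-03]
```

At the lower stop: z is constant while the force climbs. Ease off to a moderate hold, trim the side load and check.

>>> {"fn": "arm_command", "kwargs": {"deltas": [[[0,0,0],[-0.006,0,0.006],0.05],[[0,0,0],[-0.006,0,0.006],0.05],[[0,0,0],[-0.006,0,0.006],0.05]]}}

```text
clock: 26.42
tool_pos: [0.5669, -0.1163, 0.1716]
tcp_rot: [0.708, 0.01, -0.706, 0.01]
wrist_force: [-4.4, 2.7, 18.7]
width: 0.0139
```

```bash
python3 - <<'E'
from h import *
go((.567,-.115,.1717),-88.4);print(r.read_state()['moment'])
fr=[r.read_camera('side') for _ in range(4)]
p=np.mean([f[0].astype(float) for f in fr],0); d=np.median([f[1] for f in fr],0)
cv2.imwrite('pics/s14full.png',fr[0][0]); crop(p.astype(np.uint8),235,140,305,210,9,'pics/s14.png')
[print(x) for x in rects('side',d,.088,.115,(.45,.65,.1,.45),40)]
E
```

```text
t 26.43 pos [ 0.5669 -0.1163  0.1716] yaw -88.38 j7 -1.47 F [-4.4  2.7 18.7] w 0.0139
turn [ 0.0002 -0.0007 -0.0001] shift [-0.001 -0.013 -0.001]
[ 0.66070011  1.35287062 -0.00760421]
(272, array([520.8, 157.7]), array([59.5, 51.2]), 84.0, np.float64(95.9))
(307, array([528.2, 231.7]), array([58.9, 51.3]), 83.6, np.float64(96.0))
(350, array([535.7, 304.8]), array([59.1, 51.2]), 84.0, np.float64(96.5))
(393, array([543.2, 378.1]), array([58.6, 51.1]), 84.7, np.float64(96.8))
```

View pics/s14.png

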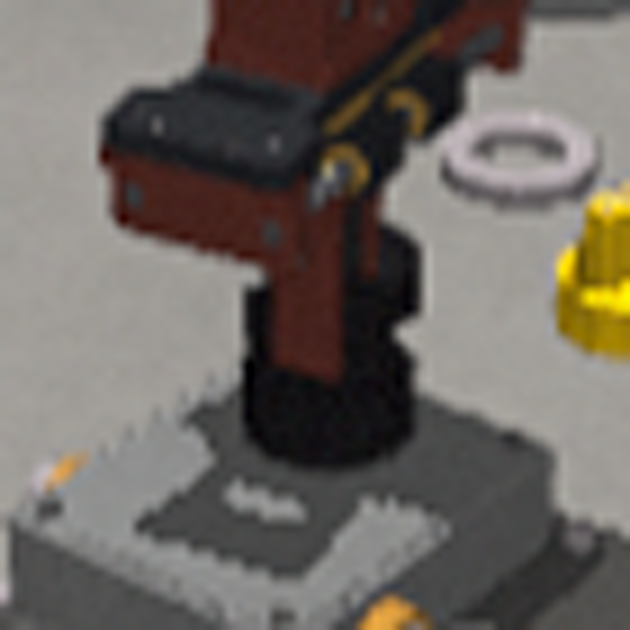

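View pics/s14full.png

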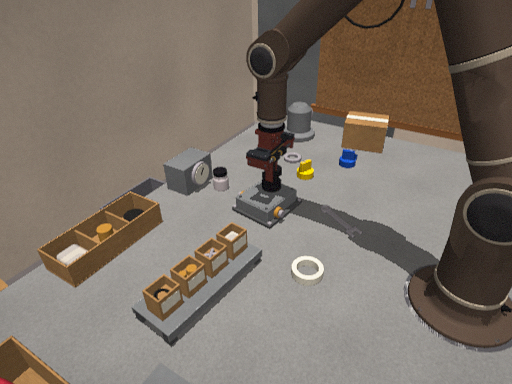

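```bash
python3 -c "
from h import *
s=r.read_state();print(s['clock'],s['tool_pos'],s['wrist_force'],s['width'])
print(r.hand_in())"
```

```text
26.625 [ 0.56689724 -0.1162901   0.17156296] [-5.20761577  2.90061495 18.8956994 ] 0.013693995448515985
the job is handed in; nothing more can be done
None
```

The bin is back in the empty place in the row. The knob is on the shaft and held pressed down at the lower stop. I handed in at 26.6 s of the 54 s allowed.

**Bin:** In the last side view it sits about 0.5 mm from the spot extrapolated from the other three. It is square to the row within about 1°, which is also the scatter of the measurement. The other bins had not moved measurably. I only checked the placed bin from the side camera, because the arm blocked the top view.

**Knob:** I took the black knob by its grip bar and turned it about 35° so its nose faces the shaft's flat.
- **First attempt:** it came to rest on the shaft tip. I turned it 18° each way while pressing lightly (under about 5 N), and it still did not go on.
- **Cause:** the side view showed it about 1 mm off centre, because the two cameras disagree by about 3 mm in x. Shifting it roughly 1.5 mm in x let it drop on.

**Final state:**
- **Press depth:** the spring took up the load from about 0.179–0.180 m of tool height. Below 0.1716 m only the force climbed, to 25 N, so it is on the stop after about 8 mm of travel. The knob's underside works out at 64 mm, as expected for a full press.
- **Hold:** I eased off to about 19 N downward, with the 50 N grip kept.
- **Side load:** about 6 N remains on the shaft, which I did not trim out.

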